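# Clear a used counting cassette into the waste chute

## Robot

A 7-joint arm with a two-finger parallel gripper is mounted at the origin on a cart in front of the work surface, level with it; the furniture and walls round the work are solid. World frame = base frame: x ahead of the robot, y to its left, z up, the work surface at z = 0. Lengths are in m, angles in rad, forces in N, time in s.
With the tool pointing down it reaches from about 0.4 to 0.925 m from the base axis. Payload 5.6 kg.
Tool frame: the origin (TCP) lies midway between the tips of the shut fingers; the grasp point (between the pads) lies 19 mm behind it (r.tcp_to_grasp is the distance from the TCP to the grasp point, in m); z points along the fingers, x is the direction in which the jaws open and shut, and the axes are right-handed (so a half turn about z gives the same grasp; the last joint's range is limited). The gripper opens to 85 mm and grips with 20 to 120 N. Pads are 22 mm wide; open, the fingers measure 114 mm over their backs; the gripper's body (76 mm by 85 mm) begins 54 mm behind the grasp point. The pads swing forward as they close: fully open they stand 13 mm farther back than shut.
Start: joints at [1.138, 0.468, -0.012, 1.603, 0.006, 1.071, -0.056], TCP at [0.247, -0.601, 0.201] pointing down, gripper open.
Joint ranges: [-2.53, 2.53], [-0.31, 2.02], [-1.57, 1.55], [0.28, 2.44], [-1.29, 4.43], [0.15, 1.84], [-2.92, 2.92]. Speed limits (rad/s): [2.57, 2.57, 3.14, 3.14, 3.14, 3.14, 3.14].

## Interface

Orientations are given as a unit quaternion [x, y, z, w].
In Python, from rig import r, get_image, camera_info gives the robot as it stands.
- The arm moves only by the tool play_rows, never from a script. Its argument "moves" is a list of rows, each an object with "claw": the opening, from 0 (shut) to 1 (fully open); "xyz": the shift along the tool's x, y, z in units of 30 mm (1.0 is 30 mm), a list of three; "rot": the turn, a rotation vector about the tool's x, y, z in units of 6 degrees (1.0 is 6 degrees), a list of three. In form: [{"claw": claw, "xyz": [x, y, z], "rot": [rx, ry, rz]}, ...]. A call has 1 to 10 rows; each row shifts and turns the commanded pose from where the row before left it, along the tool's axes as they then stand; what a row does not reach is not made up. A row lasts 1/12 s, in which the tool goes at most 41.7 mm and 7.16 degrees, less where a joint would pass 70% of its speed; a pose out of reach is approached as far as the arm can. A call is refused whole if a number of a shift passes 1 or a number of a turn 1, either way. A call with a gripper value outside its range is refused whole. The fingers move at their own pace and stop on an object; "newtons" is the grip in N (left out, the last holds). Time passes only in rows, so rows that do not move let the fingers close. It gives the time, the measured TCP pose, the force and the opening at its end, in the units of the state.
- r.get_obs(): the state, without advancing time (a new reading comes with each control period).
- get_image(name): name is "scene" or "top" or "wrist"; returns the picture (420x560x3 uint8, blue, green, red); there is no depth.
- camera_info(name): a dict with "fx", "fy", "cx", "cy" (pixels), "eye" and "rotation" of the camera in the world. Camera axes: x right, y down, z forward; pixel columns grow to the right and rows downward; lengths in m; the calibration is good to about 2 mm. A picture is of the moment at which its call begins: read the wrist's pose just before it. camera_info takes no time and is no camera call; for the wrist camera it gives the pose at the moment of the call.
- r.hand_in(): hands the job in, once; it reports no verdict.
The state is a dict: "clock": time; "joint_pos": joint angles; "joint_vel": joint speeds; "tau": joint torques, N m; "tcp_pos": TCP position; "tcp_rot": TCP orientation; "wrist_force": force on the tool from outside, world axes, zero at the start; "moment": the same for the moment, N m; "finger_gap": finger opening in m.
Only numpy, scipy, OpenCV 4.12 (cv2) and the standard library are available. Lean on these libraries where they do the work, as an engineer would, in place of code of your own. Each camera call takes 0.05 s, during which the arm holds its last target.

## Task

Clear the used counting cassette from the cassette reader: slide the orange waste shutter fully open by its tab, then with a fingertip pressed on top of the cassette slide it along its track until it goes over the ledge and drops down the chute into the waste bin, and slide the shutter fully shut again. The cassette cracks if the fingers press on it with more than about 12 N, so press only as hard as the sliding needs; keep it down in its track, do not lift it out, and leave the other things on the bench where they are.

Things in the scene. Friction and masses are not known exactly. Their poses are not given: they have to be found in the camera images.
- cassette_reader: White bench reader for counting cassettes, 100 x 292 x 145 mm, fixed. Origin under its middle, y along its length, z up. The head with the display fills y +85 to +146 (top at z 145). From its face at y +85 an open channel, 42 mm wide, centred on x 0, runs to y -142 between flat rims (tops at z 112, 29 mm wide). Channel floor at z 100: polished track, then chute mouth, then deck for the open shutter.
- ledge_edge (a point): Middle of the ledge's brink (reader's y -13), where the track ends and the 62 mm long chute mouth begins. Axes as the reader's; used cassettes go towards -y. Over its last 25 mm the track rises to a retaining sill of some 4 mm at the brink (this point is on its top), so the cassette climbs as it passes. Below the mouth a ramp leads into the waste bin behind the clear front window.
- used_cassette: Used counting cassette, flat white plastic, 40 (x) x 62 (y) x 8 (z) mm, 20 to 45 g: amber window in front, ribbed top for the finger from the middle back, blue bar at the rear. Origin: middle of its underside; axes as the reader's. Lies in the track, 1 mm play each side, top 4 mm below the rims, rear end 0.5 to 8 mm from the head, so only its top can be touched. Its middle past the brink and the finger off, it tips and drops.
- side_roller (a point): Small sprung steel roller in the reader's +x rim, 16 mm from the head's face, at half the cassette's height. It presses sideways on the cassette with about 6 N until the cassette's rear end has passed it: to take the cassette along, a fingertip must press down on it with some 5 to 8 N before that, and with about 4 N afterwards. The track is rigid: 1 mm too deep is already more than 12 N.
- waste_shutter (a joint): Slide of the waste shutter in m: 0 = fully shut against its stop, 0.062 = fully open against its stop. It moves towards the reader's -y as it opens, with about 1.5 N of friction, and stays where it is left. It starts shut or up to 12 mm ajar.
- shutter_tab (a point): Point in the middle of the shutter's upright orange tab, 10 mm below its top; moves with it. The tab is 12 mm thick along the reader's y, 30 mm wide along x, and stands 32 mm above the rims (top at z 144). The shutter's flat plate, flush with the track floor, reaches 56 mm from the tab's middle towards the track. Axes as the reader's.
- slide_box: Bystander: closed white slide box, 93 x 100 x 46 mm; origin under its middle.
- tube_rack: Bystander: dark grey rack with five capped tubes, 62 x 180 x 90 mm; origin under its middle.
- fresh_tray: Bystander: white open tray with three fresh cassettes (clear windows), 78 x 138 x 30 mm; origin under its middle.
- code_reader: Bystander: small black code reader lying on the bench, 37 x 62 x 30 mm; origin under its middle.

How it is judged:
On the way, in this order (a step that is already met when the one before it is completed fails the run):
1. The waste shutter has been slid fully open (within 4 mm of its stop) (value of joint waste_shutter above 0.058 m), for 0.2 s.
2. The used cassette has dropped down the chute into the waste bin (z of used_cassette in the frame of cassette_reader below 0.06 m and y of used_cassette in the frame of cassette_reader between -0.146 and 0.02 m and x of used_cassette in the frame of cassette_reader between -0.046 and 0.046 m), for 0.2 s.
At the end, for the whole second after the job is handed in: The used cassette lies at rest in the waste bin inside the reader, its origin less than 60 mm above the worktop, and the waste shutter is fully shut (within 2.5 mm of its stop) (all of step 2 and linear speed of used_cassette below 0.02 m/s and value of joint waste_shutter below 0.0025 m); the robot touches nothing.
It fails at once if The fingers pressed on the used cassette with more than 12 N (contact force between the fingers and used_cassette above 12 N).
It fails at once if The used cassette was lifted out of its track (raised by more than 20 mm) (z of used_cassette in the frame of cassette_reader above 0.12 m).
It fails at once if A bystander on the bench was shifted by more than 25 mm (distance of any of slide_box, tube_rack, fresh_tray, code_reader from where it was at the start of the episode above 0.025 m).
It also fails if it takes over 72 s, if anything falls off the work surface, if the arm or the gripper's body presses on something with over 40 N, if the wrist force passes 120 N, or if a joint passes its speed limit or range.

## Working session

There is one attempt and no reset: what is moved stays moved. The work goes in short steps, Python scripts to look and compute and a tool call to move; the robot and the scene stay as the last step left them, time stands still between calls to the robot, and variables do not carry over. Pictures are saved under pics/ and viewed, and the job is handed in when it is done.

Besides the shell and the picture viewer there is one more tool, called by a JSON object that holds its "api" and its "payload", one argument or row to a line. play_rows: Moves the arm, as the interface text tells. Its arguments: {"type":"object","properties":{"moves":{"type":"array","items":{"type":"object","properties":{"claw":{"type":"number"},"xyz":{"type":"array","items":{"type":"number"}},"rot":{"type":"array","items":{"type":"number"}}}}},"newtons":{"type":"number"}},"required":["moves"]}

```bash
mkdir -p pics; ls; python3 - <<'E'
from rig import r,get_image,camera_info
import cv2
o=r.get_obs()
print({k:o[k] for k in ['clock','tcp_pos','tcp_rot','wrist_force','finger_gap']})
for n in ['scene','top']:
    cv2.imwrite(f'pics/{n}0.png',get_image(n)); print(n,camera_info(n))
E
```

```text
pics
{'clock': 0.0, 'tcp_pos': array([ 0.24667736, -0.60069911,  0.20000065]), 'tcp_rot': array([ 8.30642718e-01, -5.56805025e-01, -8.00632893e-04, -4.44881705e-04]), 'wrist_force': array([ 1.3740664 , -0.63483088,  0.52928367]), 'finger_gap': 0.08541930064721068}
scene {'fx': 448.6950154858932, 'fy': 448.6950154858932, 'cx': 276.5284030445762, 'cy': 207.0509088774258, 'eye': array([-0.27403177,  0.71744421,  0.69854962]), 'rotation': array([-0.35685049,  0.77670033, -0.47679783,  0.20508084])}
top {'fx': 456.2125373665147, 'fy': 456.2125373665147, 'cx': 278.51082156633413, 'cy': 208.04419818055914, 'eye': array([ 0.36943284, -0.04519527,  1.36651663]), 'rotation': array([-0.7043722 ,  0.70638408, -0.04339278,  0.05475761])}
```

View pics/scene0.png

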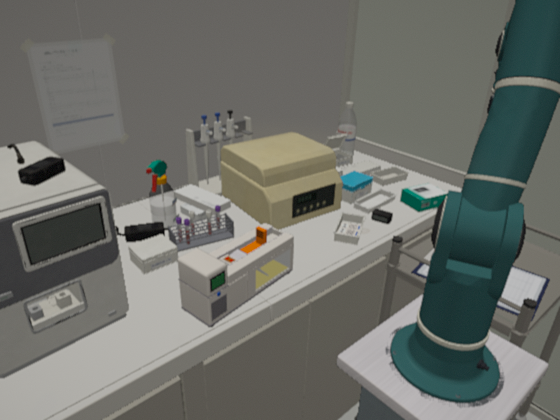

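View pics/top0.png

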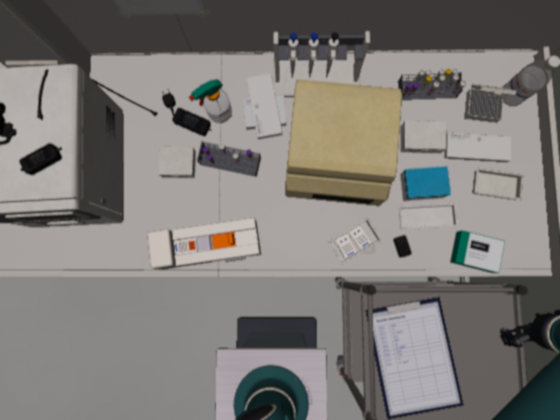

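```bash
python3 - <<'E'
import cv2
t=cv2.imread('pics/top0.png'); cv2.imwrite('pics/topc.png',cv2.resize(t[210:275,140:270],None,fx=6,fy=6,interpolation=cv2.INTER_CUBIC))
t=cv2.imread('pics/scene0.png'); cv2.imwrite('pics/scenec.png',cv2.resize(t[215:325,170:305],None,fx=5,fy=5,interpolation=cv2.INTER_CUBIC))
E
```

```text
(no output)
```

View pics/topc.png

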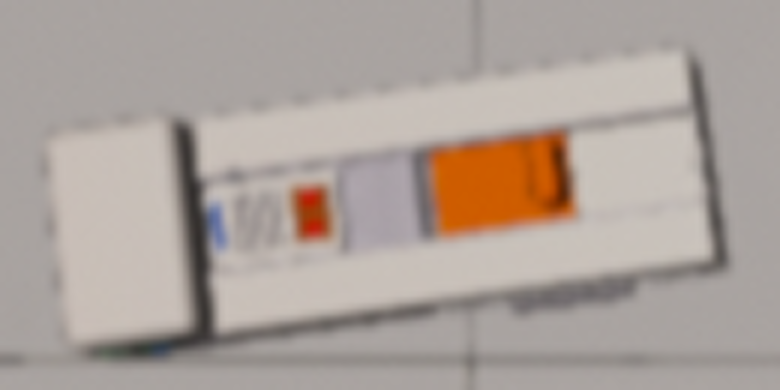

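View pics/scenec.png

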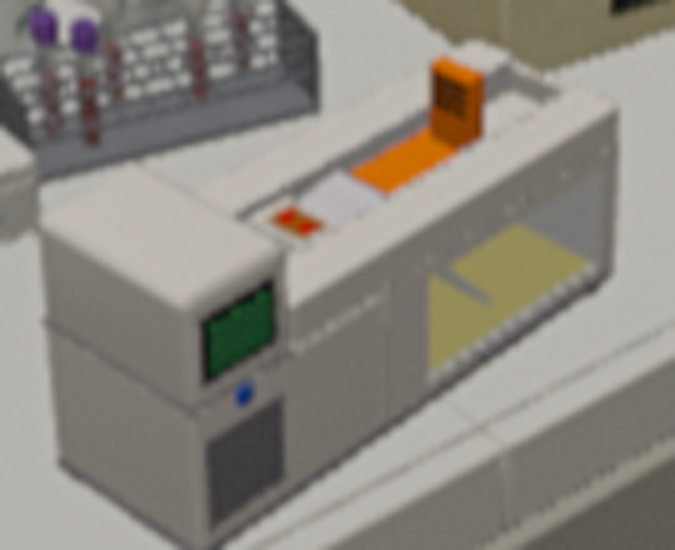

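```bash
cat > h.py <<'E'
from rig import r,get_image,camera_info
import cv2, numpy as np
from scipy.spatial.transform import Rotation as R
from scipy.optimize import least_squares
def rm(c):
    q=np.array(c['rotation']); return R.from_quat(q).as_matrix() if q.size==4 else q
def proj(c,P):
    p=(np.atleast_2d(P)-c['eye'])@rm(c)
    return np.c_[c['cx']+c['fx']*p[:,0]/p[:,2], c['cy']+c['fy']*p[:,1]/p[:,2]]
def ray(c,uv,z):
    d=rm(c)@np.array([(uv[0]-c['cx'])/c['fx'],(uv[1]-c['cy'])/c['fy'],1]); return c['eye']+d*(z-c['eye'][2])/d[2]
def w(p,L):
    L=np.atleast_2d(L); c,s=np.cos(p[2]),np.sin(p[2])
    return np.c_[p[0]+c*L[:,0]-s*L[:,1],p[1]+s*L[:,0]+c*L[:,1],L[:,2]]
def obs():
    o=r.get_obs(); print('t',round(o['clock'],2),'tcp',o['tcp_pos'].round(4),'q',o['tcp_rot'].round(4),'F',o['wrist_force'].round(2),'gap',round(o['finger_gap'],4)); return o
E
python3 - <<'E'
from h import *
c=camera_info('top')
px=np.array([(688,52),(722,265),(190,122),(210,338),(50,138),(172,118),(70,345),(195,338)])/6+np.array([140,210])-0.4
L=np.array([(50,-146,112),(-50,-146,112),(50,85,112),(-50,85,112),(50,146,145),(50,85,145),(-50,146,145),(-50,85,145)])/1000
f=least_squares(lambda p:(proj(c,w(p,L))-px).ravel(),[0.4,0.15,0.1],loss='soft_l1')
print(f.x,f.fun.reshape(-1,2).round(2))
p=f.x
for n,uv in dict(winA=(313,212),blue=(217,226),cas_front=(340,215),tabtop_front=(550,165),shut_left=(432,195)).items():
    z=.108
    if n=='tabtop_front': z=.144
    if n=='shut_left': z=.1
    P=ray(c,np.array(uv)/6+[139.6,209.6],z); d=P[:2]-p[:2]; cc,s=np.cos(p[2]),np.sin(p[2]); print(n,cc*d[0]+s*d[1],-s*d[0]+cc*d[1])
s=camera_info('scene'); 
print(proj(s,w(p,L)).round(1))
E
```

```text
[0.44717154 0.17949056 0.13975428] [[ 0.08 -0.17]
 [-0.71  0.21]
 [ 0.48  0.01]
 [ 1.11  0.04]
 [-1.62 -0.56]
 [ 0.45 -0.44]
 [-1.19  1.98]
 [ 0.65 -0.11]]
winA 0.0012632349775013214 0.035508392002291216
blue 0.001161706738538753 0.08014607386896279
cas_front -0.00187726313910728 0.02332250589736839
tabtop_front 0.0038995350627780753 -0.07936700342616754
shut_left 0.001923366181718018 -0.018601772723045047
[[265.6 222.1]
 [295.  235.3]
 [198.8 258.2]
 [229.1 275.6]
 [176.5 257.2]
 [198.  246.1]
 [207.2 275.6]
 [228.7 263.1]]
```

{"api": "play_rows", "payload": {
  "moves": [
    {"claw": 1,"xyz": [0,0,-1],"rot": [0,0,0]},
    {"claw": 1,"xyz": [0,0,-1],"rot": [0,0,0]},
    {"claw": 0,"xyz": [-0.9,-0.65,-1],"rot": [0,0,0]},
    {"claw": 0,"xyz": [-0.9,-0.65,-1],"rot": [0,0,0]},
    {"claw": 0,"xyz": [-0.9,-0.65,0],"rot": [0,0,0]},
    {"claw": 0,"xyz": [-0.9,-0.65,0],"rot": [0,0,0]},
    {"claw": 0,"xyz": [-0.9,-0.65,0],"rot": [0,0,0]},
    {"claw": 0,"xyz": [-0.9,-0.65,0],"rot": [0,0,0]},
    {"claw": 0,"xyz": [-0.9,-0.65,0],"rot": [0,0,0]},
    {"claw": 0,"xyz": [-0.9,-0.65,0],"rot": [0,0,0]}
  ]
}}

```text
clock: 0.93
tcp_pos: [0.308, -0.3449, 0.3164]
tcp_rot: [0.831, -0.557, -0.0, 0.0]
wrist_force: [1.0, 0.6, -0.1]
finger_gap: -0.0
```

{"api": "play_rows", "payload": {
  "moves": [
    {"claw": 0,"xyz": [-0.9,-0.65,0],"rot": [0,0,0]},
    {"claw": 0,"xyz": [-0.9,-0.65,0],"rot": [0,0,0]},
    {"claw": 0,"xyz": [-0.9,-0.65,0],"rot": [0,0,0]},
    {"claw": 0,"xyz": [-0.9,-0.65,0],"rot": [0,0,0]},
    {"claw": 0,"xyz": [-0.9,-0.65,0],"rot": [0,0,0]},
    {"claw": 0,"xyz": [-0.9,-0.65,0],"rot": [0,0,0]},
    {"claw": 0,"xyz": [-0.9,-0.65,0],"rot": [0,0,0.4]},
    {"claw": 0,"xyz": [-0.9,-0.65,0],"rot": [0,0,1]},
    {"claw": 0,"xyz": [-0.9,-0.65,0],"rot": [0,0,1]},
    {"claw": 0,"xyz": [0,0,0],"rot": [0,0,0]}
  ]
}}

```text
clock: 1.77
tcp_pos: [0.385, -0.0526, 0.3171]
tcp_rot: [0.757, -0.654, 0.0, -0.001]
wrist_force: [-0.0, 0.5, 0.6]
finger_gap: 0.0002
```

```bash
python3 - <<'E'
from h import *
o=obs(); c=camera_info('wrist'); print(c)
cv2.imwrite('pics/w1.png',get_image('wrist'))
p=[0.44717154,0.17949056,0.13975428]
print(proj(c,w(p,np.array([(50,-146,112),(-50,-146,112),(50,85,112),(-50,85,112),(21,85,112),(-21,85,112)])/1000)))
E
```

```text
t 1.77 tcp [ 0.385  -0.0526  0.3171] q [ 7.568e-01 -6.537e-01  2.000e-04 -9.000e-04] F [-0.01  0.49  0.59] gap 0.0002
{'fx': 305.35175039389526, 'fy': 305.35175039389526, 'cx': 276.98594462957885, 'cy': 209.91080936258646, 'eye': array([ 0.46062311, -0.04154156,  0.48950555]), 'rotation': array([ 0.74850596, -0.64589494, -0.0983557 ,  0.11351087])}
[[210.5514807   51.05104958]
 [215.30053792 142.59868692]
 [  3.0118365   49.45021382]
 [ 24.43832299 141.21329206]
 [  9.60137586  77.6711924 ]
 [ 18.58751579 116.15607706]]
```

View pics/w1.png

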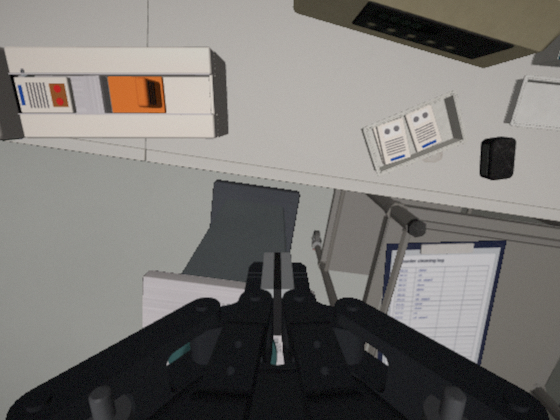

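{"api": "play_rows", "payload": {
  "moves": [
    {"claw": 0,"xyz": [-1,0,0],"rot": [0,0,0]},
    {"claw": 0,"xyz": [-1,0,0],"rot": [0,0,0]},
    {"claw": 0,"xyz": [-1,0,0],"rot": [0,0,0]},
    {"claw": 0,"xyz": [-1,0,0],"rot": [0,0,0]},
    {"claw": 0,"xyz": [-1,0,0],"rot": [0,0,0]},
    {"claw": 0,"xyz": [-1,0,0],"rot": [0,0,0]},
    {"claw": 0,"xyz": [-1,0,0],"rot": [0,0,0]},
    {"claw": 0,"xyz": [0,0,0],"rot": [0,0,0]},
    {"claw": 0,"xyz": [0,0,0],"rot": [0,0,0]},
    {"claw": 0,"xyz": [0,0,0],"rot": [0,0,0]}
  ]
}}

```text
clock: 2.65
tcp_pos: [0.3541, 0.1481, 0.3165]
tcp_rot: [0.755, -0.655, -0.0, 0.0]
wrist_force: [0.7, 0.1, -0.3]
finger_gap: -0.0001
```

```bash
python3 - <<'E'
from h import *
o=obs(); c=camera_info('wrist'); print(c)
im=get_image('wrist'); cv2.imwrite('pics/w2.png',im)
cv2.imwrite('pics/w2c.png',cv2.resize(im[20:240,80:480],None,fx=2,fy=2,interpolation=cv2.INTER_CUBIC))
import json; json.dump({k:(v.tolist() if hasattr(v,'tolist') else v) for k,v in c.items()},open('c2.json','w'))
p=[0.44717154,0.17949056,0.13975428]
print(proj(c,w(p,np.array([(50,-146,112),(-50,-146,112),(50,85,112),(-50,85,112),(21,85,112),(-21,85,112)])/1000)))
E
```

```text
t 2.65 tcp [0.3541 0.1481 0.3165] q [ 7.552e-01 -6.554e-01 -0.000e+00  5.000e-04] F [ 0.75  0.11 -0.27] gap -0.0001
{'fx': 305.35175039389526, 'fy': 305.35175039389526, 'cx': 276.98594462957885, 'cy': 209.91080936258646, 'eye': array([0.43015069, 0.15903426, 0.48874762]), 'rotation': array([ 0.74677263, -0.64763936, -0.09879544,  0.11460087])}
[[392.28250192  48.64139544]
 [382.73708743 140.73729167]
 [184.01822283  48.06390318]
 [191.37380203 140.29566139]
 [186.28183612  76.44739654]
 [189.36662188 115.12758834]]
```

View pics/w2c.png

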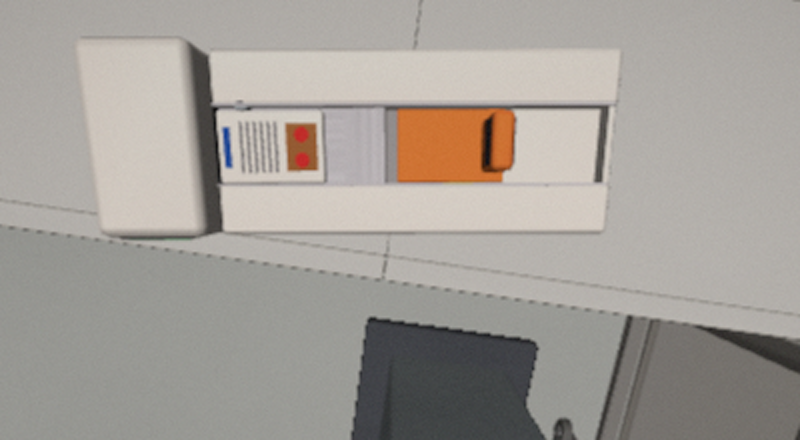

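```bash
cat >> h.py <<'E'
def loc(p,P):
    d=np.asarray(P)[:2]-p[:2]; c,s=np.cos(p[2]),np.sin(p[2]); return np.array([c*d[0]+s*d[1],-s*d[0]+c*d[1]])
E
python3 - <<'E'
from h import *
import json
c=json.load(open('c2.json')); c={k:np.array(v) for k,v in c.items()}
px=np.array([(620,50),(605,232),(210,50),(222,232),(215,106),(219,184),(614,106),(607,184)])/2+[79.75,19.75]
L=np.array([(50,-146,112),(-50,-146,112),(50,85,112),(-50,85,112),(21,85,112),(-21,85,112),(21,-146,112),(-21,-146,112)])/1000
f=least_squares(lambda p:(proj(c,w(p,L))-px).ravel(),[0.44,0.18,0.14])
print(f.x,f.fun.reshape(-1,2).round(2)); p=f.x
for n,(u,v,z) in dict(casrear=(217,145,.108),casfront=(323,145,.108),brink=(386,145,.104),platefront=(398,145,.1),tabfronttop=(491,140,.144),tabreartop=(514,140,.144),roller=(240,103,.112)).items():
    print(n,loc(p,ray(c,np.array((u,v))/2+[79.75,19.75],z)).round(4))
o=r.get_obs();print('tcp loc',loc(p,o['tcp_pos']),'toolx yaw vs reader', np.arctan2(*R.from_quat(o['tcp_rot']).as_matrix()[[1,0],0])+np.pi/2-p[2])
E
```

```text
[0.45103594 0.18108898 0.14194426] [[ 1.94 -0.51]
 [ 0.09  1.27]
 [-2.09 -0.58]
 [-0.42  1.26]
 [-2.23 -0.  ]
 [-1.01 -0.07]
 [ 2.07  0.05]
 [ 1.65 -0.04]]
casrear [0.0006 0.0842]
casfront [0.0006 0.0224]
brink [ 0.0009 -0.0142]
platefront [ 0.0011 -0.0213]
tabfronttop [ 0.0008 -0.07  ]
tabreartop [ 0.0008 -0.0821]
roller [0.0226 0.0682]
tcp loc [-0.10055078 -0.01917846] toolx yaw vs reader -0.0017412226774371486
```

{"api": "play_rows", "payload": {
  "moves": [
    {"claw": 0,"xyz": [0.4,-1,0],"rot": [0,0,0]},
    {"claw": 0,"xyz": [0.4,-1,0],"rot": [0,0,0]},
    {"claw": 0,"xyz": [0,-1,1],"rot": [0,0,0]},
    {"claw": 0,"xyz": [0,-0.4,1],"rot": [0,0,0]},
    {"claw": 0,"xyz": [0,0,1],"rot": [0,0,0]},
    {"claw": 0,"xyz": [0,0,1],"rot": [0,0,0]},
    {"claw": 0,"xyz": [0,0,0.7],"rot": [0,0,0]},
    {"claw": 0,"xyz": [0,0,0],"rot": [0,0,0]},
    {"claw": 0,"xyz": [0,0,0],"rot": [0,0,0]}
  ]
}}

```text
clock: 3.45
tcp_pos: [0.4574, 0.1388, 0.1755]
tcp_rot: [0.755, -0.656, -0.001, 0.001]
wrist_force: [0.4, -0.2, -0.1]
finger_gap: 0.0
```

```bash
cat >> h.py <<'E'
P0=np.array([0.45103594,0.18108898,0.14194426])
def snap(name,crop=None,f=2):
    c=camera_info('wrist'); im=get_image('wrist')
    if crop: a,b,d,e=crop; im=cv2.resize(im[b:e,a:d],None,fx=f,fy=f,interpolation=cv2.INTER_CUBIC)
    cv2.imwrite(f'pics/{name}.png',im); return c
E
python3 - <<'E'
from h import *
o=obs(); print(loc(P0,o['tcp_pos'])); snap('w3')
E
```

```text
t 3.45 tcp [0.4574 0.1388 0.1755] q [ 0.7551 -0.6556 -0.0009  0.0011] F [ 0.37 -0.2  -0.12] gap 0.0
[ 0.00036345 -0.04275842]
```

View pics/w3.png

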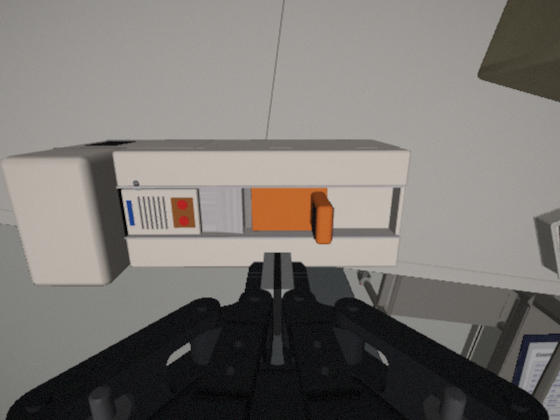

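{"api": "play_rows", "payload": {
  "moves": [
    {"claw": 0,"xyz": [0,0,0.9],"rot": [0,0,0]},
    {"claw": 0,"xyz": [0,0,0.9],"rot": [0,0,0]},
    {"claw": 0,"xyz": [0,0,0],"rot": [0,0,0]},
    {"claw": 0,"xyz": [0.3,0,0],"rot": [0,0,0]},
    {"claw": 0,"xyz": [0.3,0,0],"rot": [0,0,0]},
    {"claw": 0,"xyz": [0.3,0,0],"rot": [0,0,0]},
    {"claw": 0,"xyz": [0.3,0,0],"rot": [0,0,0]},
    {"claw": 0,"xyz": [0,0,0],"rot": [0,0,0]}
  ]
}}

```text
clock: 4.17
tcp_pos: [0.464, 0.1017, 0.1232]
tcp_rot: [0.754, -0.657, 0.001, 0.0]
wrist_force: [0.1, -0.3, -0.2]
finger_gap: -0.0002
```

{"api": "play_rows", "payload": {
  "moves": [
    {"claw": 0,"xyz": [0.3,0,0],"rot": [0,0,0]},
    {"claw": 0,"xyz": [0.3,0,0],"rot": [0,0,0]},
    {"claw": 0,"xyz": [0.2,0,0],"rot": [0,0,0]},
    {"claw": 0,"xyz": [0.2,0,0],"rot": [0,0,0]},
    {"claw": 0,"xyz": [0,0,0],"rot": [0,0,0]}
  ]
}}

```text
clock: 4.58
tcp_pos: [0.4673, 0.0733, 0.1221]
tcp_rot: [0.755, -0.656, 0.0, 0.0]
wrist_force: [0.1, -0.6, -0.2]
finger_gap: -0.0004
```

```bash
python3 - <<'E'
from h import *
o=obs(); print(loc(P0,o['tcp_pos'])); snap('w4')
E
```

```text
t 4.58 tcp [0.4673 0.0733 0.1221] q [ 7.549e-01 -6.558e-01  1.000e-04  4.000e-04] F [ 0.11 -0.61 -0.25] gap -0.0004
[ 0.00081404 -0.10900973]
```

View pics/w4.png

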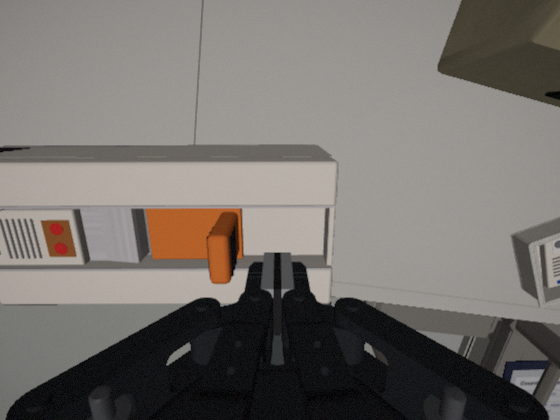

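```bash
python3 - <<'E'
from h import *
o=obs(); c=camera_info('wrist'); print(c['eye'],rm(c).round(3))
print('tcp px',proj(c,o['tcp_pos']))
L=np.array([(21,-142,112),(-21,-142,112),(50,-146,112),(-50,-146,112),(15,-76,144),(-15,-76,144),(0,-76,100)])/1000
print(proj(c,w(P0,L)).round(1))
cv2.imwrite('pics/top1.png',cv2.resize(get_image('top')[190:290,130:290],None,fx=5,fy=5,interpolation=cv2.INTER_CUBIC))
cv2.imwrite('pics/sc1.png',cv2.resize(get_image('scene')[195:325,165:325],None,fx=5,fy=5,interpolation=cv2.INTER_CUBIC))
E
```

```text
t 4.63 tcp [0.4672 0.0742 0.1222] q [ 7.552e-01 -6.555e-01 -1.000e-04  1.000e-04] F [ 0.29 -0.22  0.43] gap -0.0003
[0.54314354 0.08502354 0.29448911] [[ 0.141 -0.945 -0.296]
 [-0.99  -0.135 -0.043]
 [ 0.     0.299 -0.954]]
tcp px [[276.88621845 245.36755985]]
[[331.  209.1]
 [327.7 269.3]
 [340.3 162.7]
 [331.4 306.6]
 [216.4 237.7]
 [219.6 287.3]
 [229.9 233.3]]
```

View pics/top1.png

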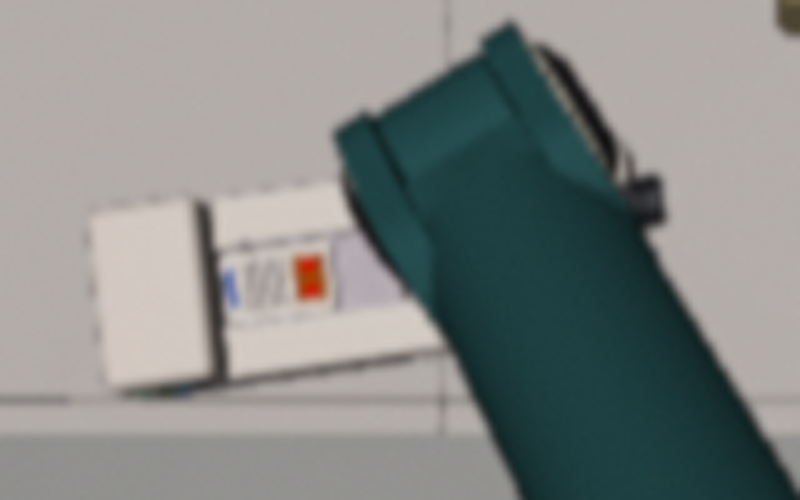

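View pics/sc1.png

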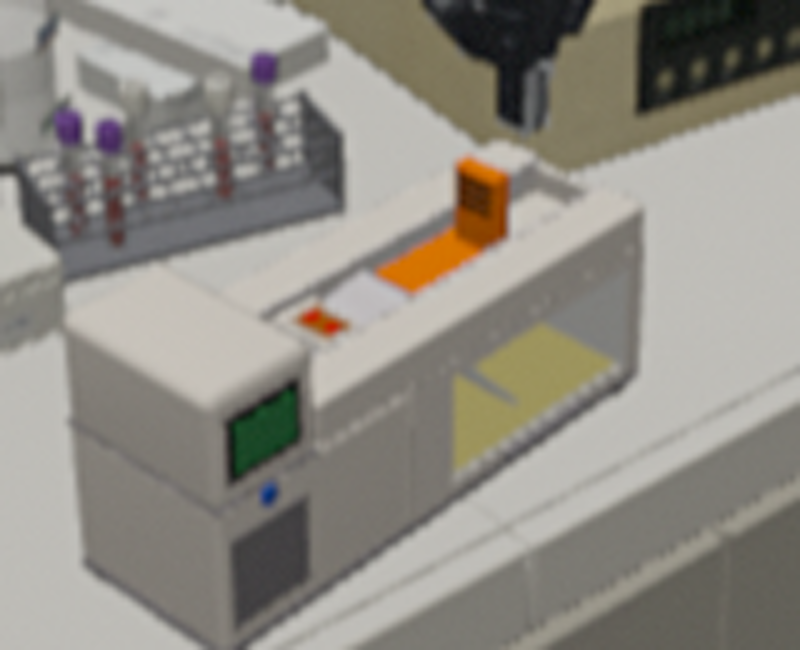

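```bash
python3 - <<'E'
from h import *
o=obs(); c=camera_info('scene')
for t in np.arange(.08,.22,.02): print(t,proj(c,[*o['tcp_pos'][:2],t]))
print(proj(c,w(P0,np.array([(50,-146,112),(-50,-146,112),(15,-76,144),(-15,-76,144)])/1000)))
E
```

```text
t 4.73 tcp [0.4671 0.0751 0.1222] q [ 7.556e-01 -6.550e-01 -1.000e-04 -1.000e-04] F [ 1.02  0.34 -0.37] gap -0.0003
0.08 [[268.07247804 244.3666134 ]]
0.1 [[268.17447518 237.72159688]]
0.12000000000000001 [[268.27812746 230.96874962]]
0.14 [[268.38347551 224.10542543]]
0.16000000000000003 [[268.49056126 217.12889085]]
0.18000000000000002 [[268.59942808 210.03632147]]
0.2 [[268.71012078 202.82479816]]
0.22000000000000003 [[268.82268567 195.49130304]]
[[264.04389021 221.75039315]
 [293.40890157 234.86544785]
 [255.82009324 225.379207  ]
 [264.84404591 229.52310813]]
```

```bash
python3 - <<'E'
from h import *
o=obs(); c=camera_info('wrist'); Rt=R.from_quat(o['tcp_rot']).as_matrix()
for dz in (0,-.01,-.02,-.03,-.04): print(dz,[proj(c,o['tcp_pos']+Rt@[0,dy,dz])[0].round(1) for dy in (-.011,0,.011)])
snap('w5',(200,220,360,380),4)
E
```

```text
t 4.73 tcp [0.4671 0.0751 0.1222] q [ 7.556e-01 -6.550e-01 -1.000e-04 -1.000e-04] F [ 1.02  0.34 -0.37] gap -0.0003
0 [array([277. , 228.5]), array([277. , 245.3]), array([276.9, 261.5])]
-0.01 [array([277. , 234.8]), array([277. , 252.3]), array([276.9, 269.3])]
-0.02 [array([277. , 241.7]), array([277. , 260.2]), array([276.9, 277.9])]
-0.03 [array([277. , 249.6]), array([277. , 268.9]), array([276.9, 287.5])]
-0.04 [array([277. , 258.4]), array([277. , 278.8]), array([277. , 298.4])]
```

View pics/w5.png

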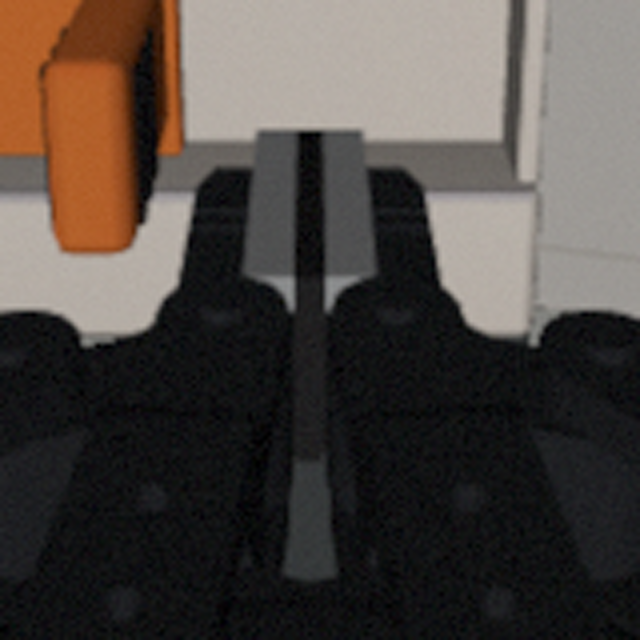

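{"api": "play_rows", "payload": {
  "moves": [
    {"claw": 0,"xyz": [0,0,0.5],"rot": [0,0,0]},
    {"claw": 0,"xyz": [0,0,0.3],"rot": [0,0,0]},
    {"claw": 0,"xyz": [0,0,0],"rot": [0,0,0]}
  ]
}}

```text
clock: 5.03
tcp_pos: [0.4656, 0.0749, 0.0966]
tcp_rot: [0.756, -0.655, -0.001, 0.001]
wrist_force: [-0.3, -0.5, -0.0]
finger_gap: 0.0001
```

```bash
python3 - <<'E'
from h import *
o=obs(); print(loc(P0,o['tcp_pos'])); snap('w6')
cv2.imwrite('pics/sc2.png',cv2.resize(get_image('scene')[195:325,165:325],None,fx=5,fy=5,interpolation=cv2.INTER_CUBIC))
E
```

```text
t 5.03 tcp [0.4656 0.0749 0.0966] q [ 0.7559 -0.6547 -0.0013  0.0013] F [-0.33 -0.48 -0.02] gap 0.0001
[-0.00063371 -0.10718216]
```

View pics/w6.png

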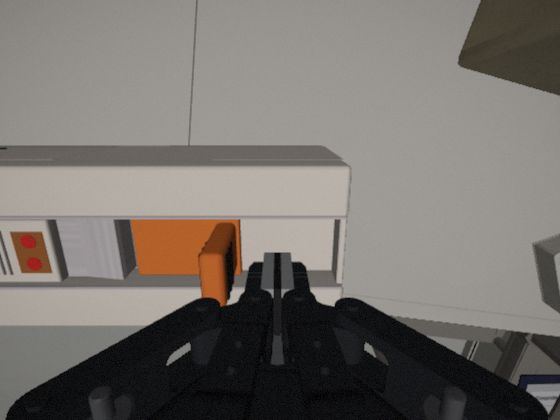

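View pics/sc2.png

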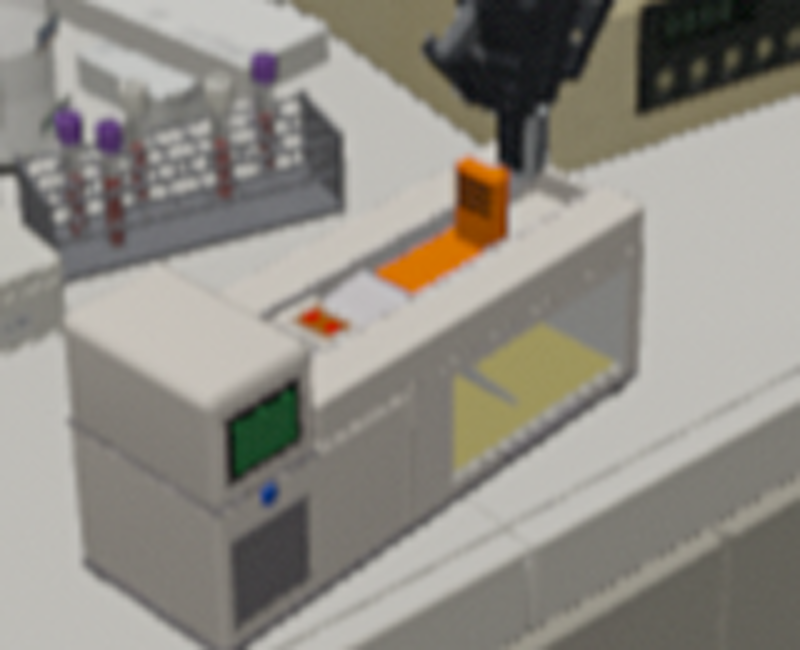

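{"api": "play_rows", "payload": {
  "moves": [
    {"claw": 0,"xyz": [0,0,0.3],"rot": [0,0,0]},
    {"claw": 0,"xyz": [0,0,0.3],"rot": [0,0,0]},
    {"claw": 0,"xyz": [0,0,0],"rot": [0,0,0]},
    {"claw": 0,"xyz": [0,0,0],"rot": [0,0,0]}
  ]
}}

```text
clock: 5.47
tcp_pos: [0.4666, 0.0748, 0.0796]
tcp_rot: [0.756, -0.655, -0.001, 0.001]
wrist_force: [0.3, -1.0, -0.0]
finger_gap: -0.0004
```

{"api": "play_rows", "payload": {
  "moves": [
    {"claw": 0,"xyz": [0,0,0.05],"rot": [0,0,0]},
    {"claw": 0,"xyz": [0,0,0.05],"rot": [0,0,0]},
    {"claw": 0,"xyz": [0,0,0],"rot": [0,0,0]}
  ]
}}

```text
clock: 5.72
tcp_pos: [0.4671, 0.0748, 0.0772]
tcp_rot: [0.756, -0.655, 0.0, 0.0]
wrist_force: [0.0, -0.2, 0.1]
finger_gap: -0.0001
```

{"api": "play_rows", "payload": {
  "moves": [
    {"claw": 0,"xyz": [0,0,0.05],"rot": [0,0,0]},
    {"claw": 0,"xyz": [0,0,0.05],"rot": [0,0,0]},
    {"claw": 0,"xyz": [0,0,0],"rot": [0,0,0]}
  ]
}}

```text
clock: 5.97
tcp_pos: [0.467, 0.0747, 0.0741]
tcp_rot: [0.756, -0.655, -0.0, 0.0]
wrist_force: [-0.4, 0.4, -0.4]
finger_gap: 0.0002
```

{"api": "play_rows", "payload": {
  "moves": [
    {"claw": 0,"xyz": [0,0,0.04],"rot": [0,0,0]},
    {"claw": 0,"xyz": [0,0,0],"rot": [0,0,0]}
  ]
}}

```text
clock: 6.13
tcp_pos: [0.467, 0.0748, 0.0729]
tcp_rot: [0.756, -0.655, -0.0, 0.0]
wrist_force: [-0.7, 0.3, -0.0]
finger_gap: 0.0002
```

{"api": "play_rows", "payload": {
  "moves": [
    {"claw": 0,"xyz": [0,0,0.04],"rot": [0,0,0]},
    {"claw": 0,"xyz": [0,0,0],"rot": [0,0,0]}
  ]
}}

```text
clock: 6.3
tcp_pos: [0.467, 0.0748, 0.0717]
tcp_rot: [0.756, -0.655, -0.0, 0.0]
wrist_force: [-0.7, -0.8, 0.2]
finger_gap: -0.0002
```

{"api": "play_rows", "payload": {
  "moves": [
    {"claw": 0,"xyz": [0,0,0.04],"rot": [0,0,0]},
    {"claw": 0,"xyz": [0,0,0],"rot": [0,0,0]}
  ]
}}

```text
clock: 6.47
tcp_pos: [0.467, 0.0748, 0.0705]
tcp_rot: [0.756, -0.655, -0.0, 0.0]
wrist_force: [-0.2, 0.4, -0.8]
finger_gap: 0.0
```

{"api": "play_rows", "payload": {
  "moves": [
    {"claw": 0,"xyz": [0,0,0.04],"rot": [0,0,0]},
    {"claw": 0,"xyz": [0,0,0],"rot": [0,0,0]}
  ]
}}

```text
clock: 6.63
tcp_pos: [0.4675, 0.0747, 0.0697]
tcp_rot: [0.756, -0.655, 0.0, -0.0]
wrist_force: [-0.9, -1.2, 4.1]
finger_gap: -0.0001
```

```bash
python3 - <<'E'
from h import *
o=obs(); print(loc(P0,o['tcp_pos'])); snap('w7')
cv2.imwrite('pics/sc3.png',cv2.resize(get_image('scene')[195:270,225:325],None,fx=8,fy=8,interpolation=cv2.INTER_CUBIC))
E
```

```text
t 6.63 tcp [0.4675 0.0747 0.0697] q [ 7.555e-01 -6.551e-01  3.000e-04 -0.000e+00] F [-0.89 -1.17  4.06] gap -0.0001
[ 0.00121155 -0.10759835]
```

View pics/w7.png

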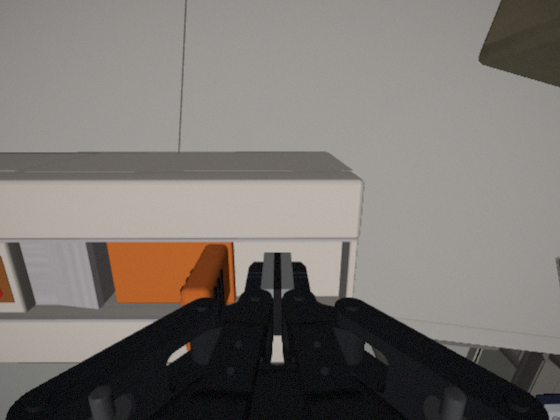

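View pics/sc3.png

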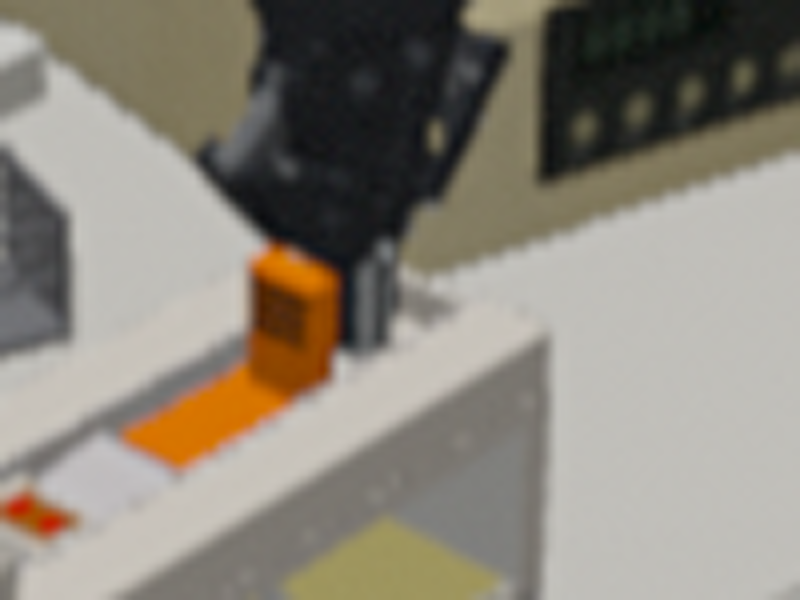

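{"api": "play_rows", "payload": {
  "moves": [
    {"claw": 0,"xyz": [0,0,-1],"rot": [0,0,0]},
    {"claw": 0,"xyz": [0,0,-1],"rot": [0,0,0]},
    {"claw": 0,"xyz": [-0.7,0,-0.2],"rot": [0,0,0]},
    {"claw": 0,"xyz": [-0.7,0,0],"rot": [0,0,0]},
    {"claw": 0,"xyz": [-0.7,0,0],"rot": [0,0,0]},
    {"claw": 0,"xyz": [0,0,0],"rot": [0,0,0]},
    {"claw": 0,"xyz": [0,0,0.8],"rot": [0,0,0]},
    {"claw": 0,"xyz": [0,0,0.7],"rot": [0,0,0]},
    {"claw": 0,"xyz": [0,0,0],"rot": [0,0,0]}
  ]
}}

```text
clock: 7.48
tcp_pos: [0.4556, 0.1358, 0.0873]
tcp_rot: [0.756, -0.655, -0.002, 0.003]
wrist_force: [-0.7, -1.0, -0.7]
finger_gap: -0.0002
```

```bash
python3 - <<'E'
from h import *
o=obs(); print(loc(P0,o['tcp_pos'])); snap('w8')
E
```

```text
t 7.48 tcp [0.4556 0.1358 0.0873] q [ 0.7556 -0.655  -0.0018  0.0027] F [-0.74 -1.02 -0.69] gap -0.0002
[-0.00190361 -0.0455108 ]
```

View pics/w8.png

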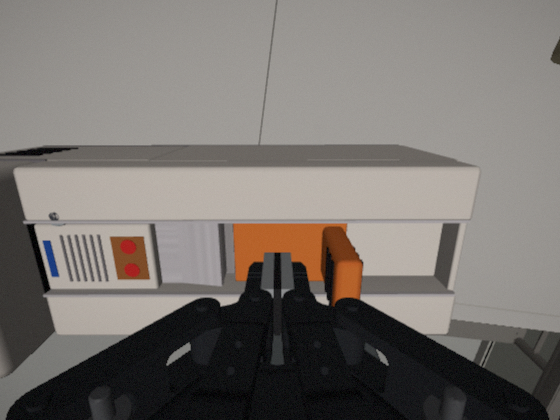

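{"api": "play_rows", "payload": {
  "moves": [
    {"claw": 0,"xyz": [0.3,0,0],"rot": [0,0,0]},
    {"claw": 0,"xyz": [0.3,0,0],"rot": [0,0,0]},
    {"claw": 0,"xyz": [0.2,0,0],"rot": [0,0,0]},
    {"claw": 0,"xyz": [0.2,0,0],"rot": [0,0,0]},
    {"claw": 0,"xyz": [0.2,0,0],"rot": [0,0,0]},
    {"claw": 0,"xyz": [0.2,0,0],"rot": [0,0,0]},
    {"claw": 0,"xyz": [0,0,0],"rot": [0,0,0]}
  ]
}}

```text
clock: 8.12
tcp_pos: [0.4646, 0.0938, 0.0907]
tcp_rot: [0.755, -0.656, 0.001, 0.0]
wrist_force: [0.3, -0.7, -0.1]
finger_gap: -0.0003
```

```bash
python3 - <<'E'
from h import *
o=obs(); print(loc(P0,o['tcp_pos'])); snap('w9')
E
```

```text
t 8.12 tcp [0.4646 0.0938 0.0907] q [ 7.549e-01 -6.559e-01  5.000e-04  2.000e-04] F [ 0.31 -0.73 -0.14] gap -0.0003
[ 0.00110537 -0.08830123]
```

View pics/w9.png

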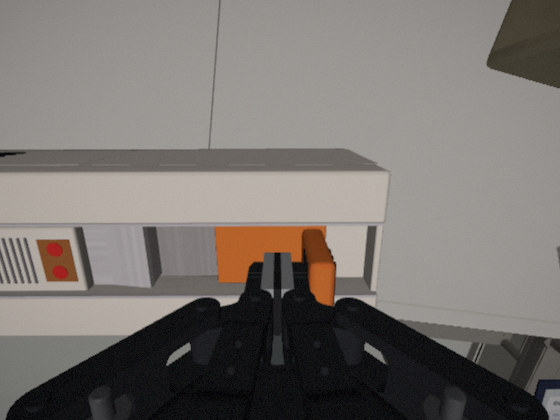

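{"api": "play_rows", "payload": {
  "moves": [
    {"claw": 0,"xyz": [0.2,0,0],"rot": [0,0,0]},
    {"claw": 0,"xyz": [0.2,0,0],"rot": [0,0,0]},
    {"claw": 0,"xyz": [0.15,0,0],"rot": [0,0,0]},
    {"claw": 0,"xyz": [0.1,0,0],"rot": [0,0,0]},
    {"claw": 0,"xyz": [0,0,0],"rot": [0,0,0]}
  ]
}}

```text
clock: 8.58
tcp_pos: [0.467, 0.0753, 0.0904]
tcp_rot: [0.755, -0.655, 0.0, 0.0]
wrist_force: [-0.3, 0.4, 0.5]
finger_gap: -0.0002
```

{"api": "play_rows", "payload": {
  "moves": [
    {"claw": 0,"xyz": [0.06,0,0],"rot": [0,0,0]},
    {"claw": 0,"xyz": [0,0,0],"rot": [0,0,0]}
  ]
}}

```text
clock: 8.75
tcp_pos: [0.4671, 0.0743, 0.0904]
tcp_rot: [0.756, -0.655, -0.0, 0.0]
wrist_force: [-0.1, 0.4, -0.7]
finger_gap: 0.0001
```

{"api": "play_rows", "payload": {
  "moves": [
    {"claw": 0,"xyz": [0.06,0,0],"rot": [0,0,0]},
    {"claw": 0,"xyz": [0,0,0],"rot": [0,0,0]}
  ]
}}

```text
clock: 8.92
tcp_pos: [0.4673, 0.0727, 0.0904]
tcp_rot: [0.756, -0.655, -0.0, 0.0]
wrist_force: [-0.4, 0.9, -0.2]
finger_gap: -0.0001
```

{"api": "play_rows", "payload": {
  "moves": [
    {"claw": 0,"xyz": [0.06,0,0],"rot": [0,0,0]},
    {"claw": 0,"xyz": [0,0,0],"rot": [0,0,0]}
  ]
}}

```text
clock: 9.08
tcp_pos: [0.4676, 0.0708, 0.0904]
tcp_rot: [0.756, -0.655, -0.0, 0.0]
wrist_force: [-0.5, 1.9, -0.3]
finger_gap: 0.0001
```

{"api": "play_rows", "payload": {
  "moves": [
    {"claw": 0,"xyz": [0.1,0,0],"rot": [0,0,0]},
    {"claw": 0,"xyz": [0,0,0],"rot": [0,0,0]}
  ]
}}

```text
clock: 9.25
tcp_pos: [0.4678, 0.0697, 0.0905]
tcp_rot: [0.756, -0.655, -0.001, -0.001]
wrist_force: [-0.4, 5.3, -0.8]
finger_gap: -0.0001
```

{"api": "play_rows", "payload": {
  "moves": [
    {"claw": 0,"xyz": [0.06,0,0],"rot": [0,0,0]},
    {"claw": 0,"xyz": [0,0,0],"rot": [0,0,0]}
  ]
}}

```text
clock: 9.42
tcp_pos: [0.4678, 0.0696, 0.0905]
tcp_rot: [0.756, -0.654, -0.002, -0.002]
wrist_force: [-1.0, 9.3, -1.9]
finger_gap: -0.0
```

{"api": "play_rows", "payload": {
  "moves": [
    {"claw": 0,"xyz": [0.05,0,0],"rot": [0,0,0]},
    {"claw": 0,"xyz": [0,0,0],"rot": [0,0,0]}
  ]
}}

```text
clock: 9.58
tcp_pos: [0.4678, 0.0696, 0.0905]
tcp_rot: [0.757, -0.654, -0.002, -0.002]
wrist_force: [-1.8, 13.5, -2.8]
finger_gap: 0.0002
```

{"api": "play_rows", "payload": {
  "moves": [
    {"claw": 0,"xyz": [0.05,0,0],"rot": [0,0,0]},
    {"claw": 0,"xyz": [0,0,0],"rot": [0,0,0]}
  ]
}}

```text
clock: 9.75
tcp_pos: [0.4678, 0.0695, 0.0905]
tcp_rot: [0.757, -0.654, -0.003, -0.003]
wrist_force: [-2.5, 17.1, -3.1]
finger_gap: -0.0006
```

{"api": "play_rows", "payload": {
  "moves": [
    {"claw": 0,"xyz": [-0.4,0,0],"rot": [0,0,0]},
    {"claw": 0,"xyz": [0,0,0],"rot": [0,0,0]},
    {"claw": 0,"xyz": [0,0,0],"rot": [0,0,0]}
  ]
}}

```text
clock: 10.0
tcp_pos: [0.4671, 0.0747, 0.0905]
tcp_rot: [0.756, -0.655, 0.0, 0.0]
wrist_force: [-0.9, -0.1, -0.7]
finger_gap: 0.0001
```

```bash
python3 - <<'E'
from h import *
o=obs(); print(loc(P0,o['tcp_pos'])); c=snap('w10')
print(proj(c,w(P0,np.array([(21,-142,112),(-21,-142,112),(21,-13,104),(-21,-13,104),(15,-131,144),(21,-75,100),(21,-142,100)])/1000)))
E
```

```text
t 10.0 tcp [0.4671 0.0747 0.0905] q [ 7.559e-01 -6.547e-01  3.000e-04  4.000e-04] F [-0.9  -0.09 -0.65] gap 0.0001
[ 0.00088349 -0.10757552]
[[342.41330881 227.09314756]
 [337.52617199 296.43263363]
 [105.43319215 221.61426553]
 [117.18605836 288.49078829]
 [331.28941692 266.12179882]
 [219.27455035 219.41061418]
 [338.04062856 219.60020575]]
```

View pics/w10.png

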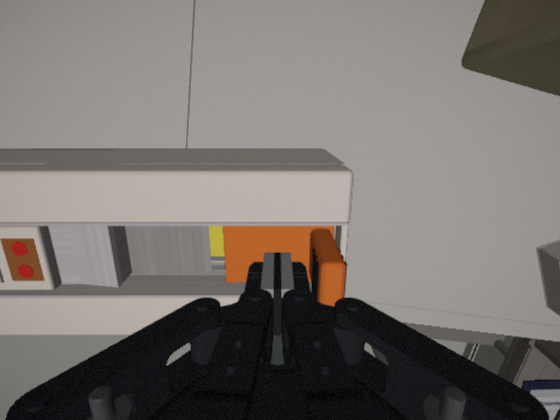

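{"api": "play_rows", "payload": {
  "moves": [
    {"claw": 0,"xyz": [-0.2,0,-0.7],"rot": [0,0,0]},
    {"claw": 0,"xyz": [-0.7,0,0],"rot": [0,0,0]},
    {"claw": 0,"xyz": [-1,0,0],"rot": [0,0,0]},
    {"claw": 0,"xyz": [-1,0,0],"rot": [0,0,0]},
    {"claw": 0,"xyz": [-1,0,0],"rot": [0,0,0]},
    {"claw": 0,"xyz": [-0.8,0,0],"rot": [0,0,0]},
    {"claw": 0,"xyz": [-0.4,0,0],"rot": [0,0,0]},
    {"claw": 0,"xyz": [0,0,0],"rot": [0,0,0]},
    {"claw": 0,"xyz": [0,0,0],"rot": [0,0,0]}
  ]
}}

```text
clock: 10.8
tcp_pos: [0.4457, 0.2257, 0.1113]
tcp_rot: [0.756, -0.655, 0.0, 0.0]
wrist_force: [0.1, -0.3, -0.4]
finger_gap: 0.0002
```

```bash
python3 - <<'E'
from h import *
o=obs(); print(loc(P0,o['tcp_pos'])); c=snap('w11')
print(proj(c,w(P0,np.array([(21,85,112),(-21,85,112),(21,-13,104),(-21,-13,104),(20,22,108),(20,84,108)])/1000)))
E
```

```text
t 10.8 tcp [0.4457 0.2257 0.1113] q [ 7.556e-01 -6.550e-01  4.000e-04  5.000e-04] F [ 0.1  -0.32 -0.43] gap 0.0002
[0.0010075  0.04490315]
[[209.19541398 214.7194638 ]
 [213.51205479 277.75885415]
 [370.77592179 210.77761714]
 [364.83887812 271.61561333]
 [314.78958326 214.29713024]
 [212.34748582 214.21604965]]
```

View pics/w11.png

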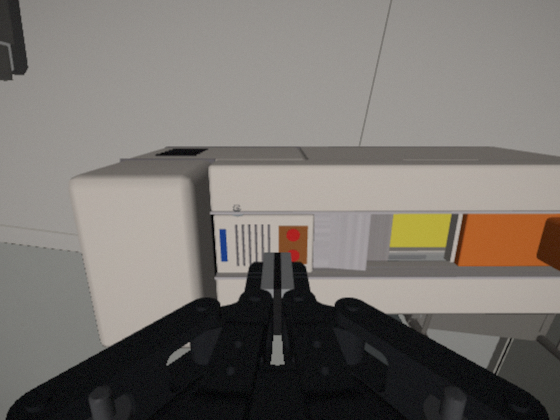

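{"api": "play_rows", "payload": {
  "moves": [
    {"claw": 0,"xyz": [-0.4,0.03,0.3],"rot": [0,0,0]},
    {"claw": 0,"xyz": [0,0,0.4],"rot": [0,0,0]},
    {"claw": 0,"xyz": [0,0,0.2],"rot": [0,0,0]},
    {"claw": 0,"xyz": [0,0,0],"rot": [0,0,0]},
    {"claw": 0,"xyz": [0,0,0],"rot": [0,0,0]}
  ]
}}

```text
clock: 11.27
tcp_pos: [0.4427, 0.237, 0.0838]
tcp_rot: [0.755, -0.655, -0.0, 0.001]
wrist_force: [-0.9, -0.8, 0.5]
finger_gap: 0.0002
```

```bash
python3 - <<'E'
from h import *
o=obs(); print(loc(P0,o['tcp_pos'])); c=snap('w12')
cv2.imwrite('pics/sc4.png',cv2.resize(get_image('scene')[195:325,165:325],None,fx=5,fy=5,interpolation=cv2.INTER_CUBIC))
E
```

```text
t 11.27 tcp [0.4427 0.237  0.0838] q [ 7.552e-01 -6.555e-01 -2.000e-04  9.000e-04] F [-0.94 -0.85  0.46] gap 0.0002
[-0.00034692  0.0565508 ]
```

View pics/w12.png

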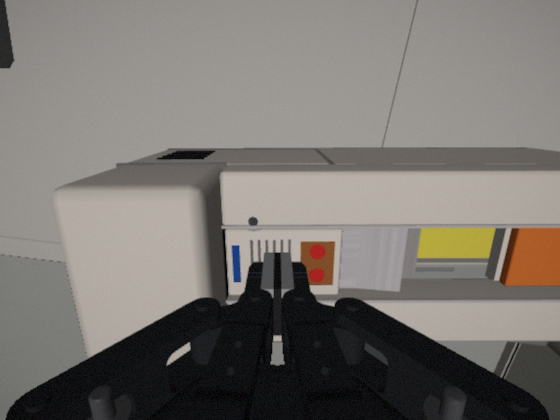

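View pics/sc4.png

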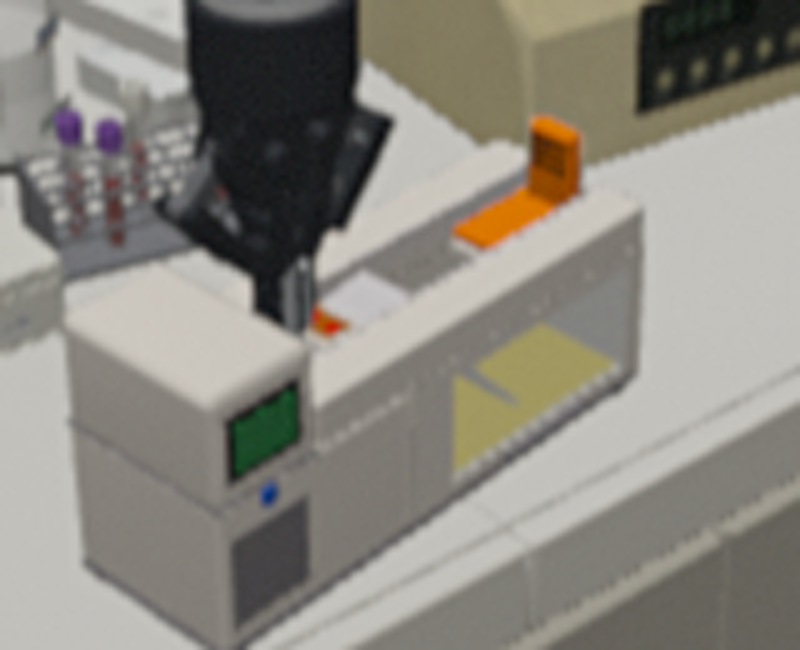

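{"api": "play_rows", "payload": {
  "moves": [
    {"claw": 0,"xyz": [0,0,0.05],"rot": [0,0,0]},
    {"claw": 0,"xyz": [0,0,0.05],"rot": [0,0,0]},
    {"claw": 0,"xyz": [0,0,0],"rot": [0,0,0]},
    {"claw": 0,"xyz": [0,0,0],"rot": [0,0,0]}
  ]
}}

```text
clock: 11.7
tcp_pos: [0.4428, 0.2383, 0.0815]
tcp_rot: [0.756, -0.655, 0.0, 0.0]
wrist_force: [0.4, -0.4, 0.0]
finger_gap: 0.0004
```

{"api": "play_rows", "payload": {
  "moves": [
    {"claw": 0,"xyz": [0,0,0.02],"rot": [0,0,0]},
    {"claw": 0,"xyz": [0,0,0.01],"rot": [0,0,0]},
    {"claw": 0,"xyz": [0,0,0],"rot": [0,0,0]}
  ]
}}

```text
clock: 11.95
tcp_pos: [0.4427, 0.2384, 0.0805]
tcp_rot: [0.756, -0.655, 0.0, 0.0]
wrist_force: [0.5, -0.2, 1.8]
finger_gap: 0.0
```

{"api": "play_rows", "payload": {
  "moves": [
    {"claw": 0,"xyz": [0,0,0],"rot": [0,0,0]},
    {"claw": 0,"xyz": [0,0,0],"rot": [0,0,0]}
  ]
}}

```text
clock: 12.12
tcp_pos: [0.4428, 0.2384, 0.0805]
tcp_rot: [0.756, -0.655, 0.0, 0.0]
wrist_force: [-0.2, 0.1, 0.6]
finger_gap: 0.0
```

{"api": "play_rows", "payload": {
  "moves": [
    {"claw": 0,"xyz": [0,0,0.006],"rot": [0,0,0]},
    {"claw": 0,"xyz": [0,0,0],"rot": [0,0,0]}
  ]
}}

```text
clock: 12.28
tcp_pos: [0.4428, 0.2384, 0.0804]
tcp_rot: [0.756, -0.655, 0.0, 0.0]
wrist_force: [-0.1, -0.2, -0.4]
finger_gap: 0.0001
```

{"api": "play_rows", "payload": {
  "moves": [
    {"claw": 0,"xyz": [0,0,0.01],"rot": [0,0,0]},
    {"claw": 0,"xyz": [0,0,0],"rot": [0,0,0]}
  ]
}}

```text
clock: 12.45
tcp_pos: [0.4427, 0.2383, 0.08]
tcp_rot: [0.756, -0.655, -0.0, 0.0]
wrist_force: [-0.2, -0.1, -0.1]
finger_gap: 0.0001
```

{"api": "play_rows", "payload": {
  "moves": [
    {"claw": 0,"xyz": [0,0,0.01],"rot": [0,0,0]},
    {"claw": 0,"xyz": [0,0,0],"rot": [0,0,0]}
  ]
}}

```text
clock: 12.62
tcp_pos: [0.4428, 0.2383, 0.0797]
tcp_rot: [0.756, -0.655, -0.0, 0.0]
wrist_force: [-0.2, -0.1, -0.0]
finger_gap: 0.0003
```

{"api": "play_rows", "payload": {
  "moves": [
    {"claw": 0,"xyz": [0,0,0.01],"rot": [0,0,0]},
    {"claw": 0,"xyz": [0,0,0],"rot": [0,0,0]}
  ]
}}

```text
clock: 12.78
tcp_pos: [0.4428, 0.2383, 0.0794]
tcp_rot: [0.756, -0.655, 0.0, 0.0]
wrist_force: [-0.5, 0.4, -0.4]
finger_gap: -0.0002
```

{"api": "play_rows", "payload": {
  "moves": [
    {"claw": 0,"xyz": [0,0,0.01],"rot": [0,0,0]},
    {"claw": 0,"xyz": [0,0,0],"rot": [0,0,0]}
  ]
}}

```text
clock: 12.95
tcp_pos: [0.4428, 0.2383, 0.0791]
tcp_rot: [0.756, -0.655, -0.0, 0.0]
wrist_force: [-0.3, -0.8, 0.0]
finger_gap: -0.0002
```

{"api": "play_rows", "payload": {
  "moves": [
    {"claw": 0,"xyz": [0,0,0.01],"rot": [0,0,0]},
    {"claw": 0,"xyz": [0,0,0],"rot": [0,0,0]}
  ]
}}

```text
clock: 13.12
tcp_pos: [0.4428, 0.2383, 0.0788]
tcp_rot: [0.756, -0.655, -0.0, 0.0]
wrist_force: [-0.3, -0.4, -0.8]
finger_gap: -0.0003
```

{"api": "play_rows", "payload": {
  "moves": [
    {"claw": 0,"xyz": [0,0,0.01],"rot": [0,0,0]},
    {"claw": 0,"xyz": [0,0,0],"rot": [0,0,0]}
  ]
}}

```text
clock: 13.28
tcp_pos: [0.4428, 0.2384, 0.0785]
tcp_rot: [0.756, -0.655, 0.0, 0.0]
wrist_force: [0.5, 0.3, -0.3]
finger_gap: -0.0001
```

{"api": "play_rows", "payload": {
  "moves": [
    {"claw": 0,"xyz": [0,0,0.01],"rot": [0,0,0]},
    {"claw": 0,"xyz": [0,0,0],"rot": [0,0,0]}
  ]
}}

```text
clock: 13.45
tcp_pos: [0.4427, 0.2384, 0.0782]
tcp_rot: [0.756, -0.655, -0.0, 0.0]
wrist_force: [-0.2, -0.3, 1.1]
finger_gap: 0.0
```

{"api": "play_rows", "payload": {
  "moves": [
    {"claw": 0,"xyz": [0,0,0.01],"rot": [0,0,0]},
    {"claw": 0,"xyz": [0,0,0],"rot": [0,0,0]}
  ]
}}

```text
clock: 13.62
tcp_pos: [0.4427, 0.2384, 0.0779]
tcp_rot: [0.756, -0.655, -0.0, 0.0]
wrist_force: [-0.3, 0.4, 0.0]
finger_gap: 0.0002
```

{"api": "play_rows", "payload": {
  "moves": [
    {"claw": 0,"xyz": [0,0,0.007],"rot": [0,0,0]},
    {"claw": 0,"xyz": [0,0,0],"rot": [0,0,0]}
  ]
}}

```text
clock: 13.78
tcp_pos: [0.4428, 0.2383, 0.0779]
tcp_rot: [0.756, -0.655, 0.0, 0.0]
wrist_force: [-0.1, 0.0, 0.9]
finger_gap: -0.0003
```

{"api": "play_rows", "payload": {
  "moves": [
    {"claw": 0,"xyz": [0,0,0.008],"rot": [0,0,0]},
    {"claw": 0,"xyz": [0,0,0],"rot": [0,0,0]}
  ]
}}

```text
clock: 13.95
tcp_pos: [0.4428, 0.2383, 0.0778]
tcp_rot: [0.756, -0.655, 0.0, 0.0]
wrist_force: [-1.6, -1.1, 4.9]
finger_gap: 0.0001
```

{"api": "play_rows", "payload": {
  "moves": [
    {"claw": 0,"xyz": [0,0,0.008],"rot": [0,0,0]},
    {"claw": 0,"xyz": [0,0,0],"rot": [0,0,0]}
  ]
}}

```text
clock: 14.12
tcp_pos: [0.4428, 0.2383, 0.0778]
tcp_rot: [0.756, -0.655, 0.0, 0.0]
wrist_force: [-2.4, -1.4, 7.3]
finger_gap: -0.0001
```

{"api": "play_rows", "payload": {
  "moves": [
    {"claw": 0,"xyz": [0.06,0,0],"rot": [0,0,0]},
    {"claw": 0,"xyz": [0,0,0],"rot": [0,0,0]}
  ]
}}

```text
clock: 14.28
tcp_pos: [0.443, 0.2374, 0.0778]
tcp_rot: [0.756, -0.655, -0.0, -0.001]
wrist_force: [-1.6, 0.4, 5.8]
finger_gap: -0.0003
```

{"api": "play_rows", "payload": {
  "moves": [
    {"claw": 0,"xyz": [0.06,0,0],"rot": [0,0,0]},
    {"claw": 0,"xyz": [0,0,0],"rot": [0,0,0]}
  ]
}}

```text
clock: 14.45
tcp_pos: [0.4433, 0.2355, 0.0778]
tcp_rot: [0.756, -0.655, -0.0, -0.001]
wrist_force: [-1.9, 1.4, 6.7]
finger_gap: 0.0002
```

```bash
python3 - <<'E'
from h import *
o=obs(); print(loc(P0,o['tcp_pos'])); c=snap('w13')
E
```

```text
t 14.45 tcp [0.4433 0.2355 0.0778] q [ 7.557e-01 -6.549e-01 -1.000e-04 -6.000e-04] F [-1.85  1.42  6.67] gap 0.0002
[6.90947869e-05 5.49900114e-02]
```

View pics/w13.png

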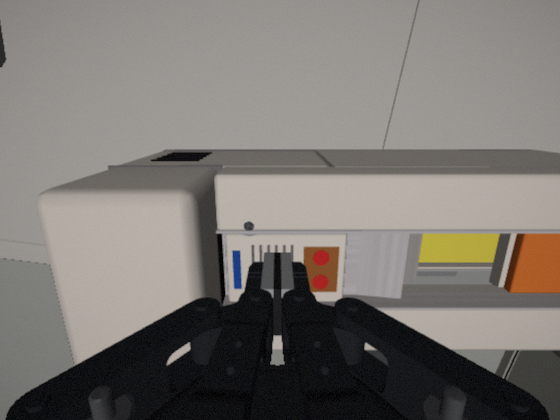

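{"api": "play_rows", "payload": {
  "moves": [
    {"claw": 0,"xyz": [0.1,0,0],"rot": [0,0,0]},
    {"claw": 0,"xyz": [0,0,0],"rot": [0,0,0]}
  ]
}}

```text
clock: 14.67
tcp_pos: [0.4439, 0.2323, 0.0778]
tcp_rot: [0.756, -0.655, -0.0, -0.001]
wrist_force: [-3.2, 0.7, 7.6]
finger_gap: 0.0001
```

{"api": "play_rows", "payload": {
  "moves": [
    {"claw": 0,"xyz": [0.1,0,0],"rot": [0,0,0]},
    {"claw": 0,"xyz": [0,0,0],"rot": [0,0,0]}
  ]
}}

```text
clock: 14.83
tcp_pos: [0.4444, 0.2292, 0.0778]
tcp_rot: [0.756, -0.655, 0.0, -0.001]
wrist_force: [-3.0, 0.3, 8.3]
finger_gap: 0.0002
```

```bash
python3 - <<'E'
from h import *
o=obs(); print(loc(P0,o['tcp_pos'])); c=snap('w14')
E
```

```text
t 14.83 tcp [0.4444 0.2292 0.0778] q [ 7.556e-01 -6.550e-01  1.000e-04 -5.000e-04] F [-2.97  0.3   8.34] gap 0.0002
[0.00027414 0.04854132]
```

View pics/w14.png

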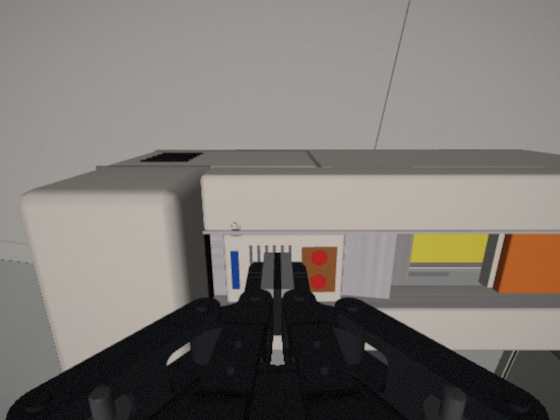

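{"api": "play_rows", "payload": {
  "moves": [
    {"claw": 0,"xyz": [0.1,0,-0.005],"rot": [0,0,0]},
    {"claw": 0,"xyz": [0,0,0],"rot": [0,0,0]}
  ]
}}

```text
clock: 15.05
tcp_pos: [0.445, 0.2259, 0.0778]
tcp_rot: [0.756, -0.655, 0.0, -0.0]
wrist_force: [-1.7, 0.0, 7.3]
finger_gap: 0.0002
```

{"api": "play_rows", "payload": {
  "moves": [
    {"claw": 0,"xyz": [0.1,0,0],"rot": [0,0,0]},
    {"claw": 0,"xyz": [0,0,0],"rot": [0,0,0]}
  ]
}}

```text
clock: 15.22
tcp_pos: [0.4455, 0.2229, 0.0778]
tcp_rot: [0.755, -0.655, 0.0, -0.001]
wrist_force: [-0.9, 1.1, 7.2]
finger_gap: -0.0002
```

{"api": "play_rows", "payload": {
  "moves": [
    {"claw": 0,"xyz": [0.1,0,0],"rot": [0,0,0]},
    {"claw": 0,"xyz": [0,0,0],"rot": [0,0,0]}
  ]
}}

```text
clock: 15.38
tcp_pos: [0.4461, 0.2201, 0.078]
tcp_rot: [0.756, -0.655, 0.0, -0.001]
wrist_force: [-1.3, 1.4, 7.7]
finger_gap: -0.0003
```

```bash
python3 - <<'E'
from h import *
o=obs(); print(loc(P0,o['tcp_pos'])); c=snap('w15')
E
```

```text
t 15.38 tcp [0.4461 0.2201 0.078 ] q [ 7.555e-01 -6.551e-01  2.000e-04 -7.000e-04] F [-1.25  1.41  7.7 ] gap -0.0003
[0.00061132 0.0393445 ]
```

View pics/w15.png

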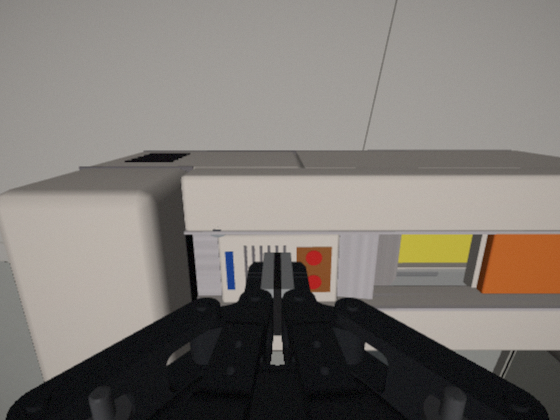

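{"api": "play_rows", "payload": {
  "moves": [
    {"claw": 0,"xyz": [0,0,-0.2],"rot": [0,0,0]},
    {"claw": 0,"xyz": [-0.5,0,0],"rot": [0,0,0]},
    {"claw": 0,"xyz": [0,0,0],"rot": [0,0,0]},
    {"claw": 0,"xyz": [0,0,0.1],"rot": [0,0,0]},
    {"claw": 0,"xyz": [0,0,0.06],"rot": [0,0,0]},
    {"claw": 0,"xyz": [0,0,0],"rot": [0,0,0]},
    {"claw": 0,"xyz": [0,0,0],"rot": [0,0,0]}
  ]
}}

```text
clock: 16.02
tcp_pos: [0.4431, 0.2339, 0.0782]
tcp_rot: [0.755, -0.655, -0.0, 0.001]
wrist_force: [-0.4, 1.0, -0.5]
finger_gap: -0.0001
```

```bash
python3 - <<'E'
from h import *
o=obs(); print(loc(P0,o['tcp_pos'])); c=snap('w16')
E
```

```text
t 16.02 tcp [0.4431 0.2339 0.0782] q [ 7.554e-01 -6.553e-01 -0.000e+00  6.000e-04] F [-0.39  1.02 -0.47] gap -0.0001
[-0.00033278  0.05342783]
```

View pics/w16.png

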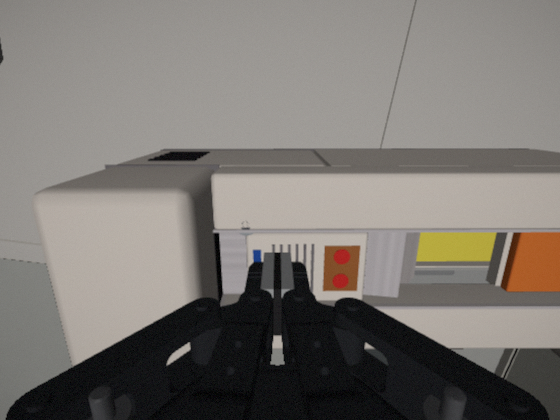

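{"api": "play_rows", "payload": {
  "moves": [
    {"claw": 0,"xyz": [0,0,0.01],"rot": [0,0,0]},
    {"claw": 0,"xyz": [0,0,0],"rot": [0,0,0]}
  ]
}}

```text
clock: 16.23
tcp_pos: [0.4432, 0.2345, 0.0782]
tcp_rot: [0.755, -0.655, -0.0, 0.0]
wrist_force: [0.2, -0.4, -0.2]
finger_gap: 0.0002
```

{"api": "play_rows", "payload": {
  "moves": [
    {"claw": 0,"xyz": [0,0,0.01],"rot": [0,0,0]},
    {"claw": 0,"xyz": [0,0,0],"rot": [0,0,0]}
  ]
}}

```text
clock: 16.4
tcp_pos: [0.4433, 0.2347, 0.078]
tcp_rot: [0.756, -0.655, 0.0, 0.0]
wrist_force: [0.2, 0.0, -0.2]
finger_gap: 0.0001
```

{"api": "play_rows", "payload": {
  "moves": [
    {"claw": 0,"xyz": [0,0,0.01],"rot": [0,0,0]},
    {"claw": 0,"xyz": [0,0,0],"rot": [0,0,0]}
  ]
}}

```text
clock: 16.57
tcp_pos: [0.4433, 0.2347, 0.0779]
tcp_rot: [0.756, -0.655, 0.0, 0.0]
wrist_force: [-0.8, -1.0, 4.3]
finger_gap: -0.0
```

Pressing at about 4 N; a touch more, then slide.

{"api": "play_rows", "payload": {
  "moves": [
    {"claw": 0,"xyz": [0.1,0,0.003],"rot": [0,0,0]},
    {"claw": 0,"xyz": [0,0,0],"rot": [0,0,0]}
  ]
}}

```text
clock: 16.73
tcp_pos: [0.444, 0.232, 0.078]
tcp_rot: [0.756, -0.655, 0.0, -0.0]
wrist_force: [-0.9, 1.4, 3.7]
finger_gap: 0.0002
```

{"api": "play_rows", "payload": {
  "moves": [
    {"claw": 0,"xyz": [0.1,0,0],"rot": [0,0,0]},
    {"claw": 0,"xyz": [0,0,0],"rot": [0,0,0]}
  ]
}}

```text
clock: 16.9
tcp_pos: [0.4448, 0.229, 0.0782]
tcp_rot: [0.756, -0.655, 0.0, -0.001]
wrist_force: [-0.0, 0.1, 4.8]
finger_gap: 0.0001
```

{"api": "play_rows", "payload": {
  "moves": [
    {"claw": 0,"xyz": [0.1,0,0],"rot": [0,0,0]},
    {"claw": 0,"xyz": [0,0,0],"rot": [0,0,0]}
  ]
}}

```text
clock: 17.07
tcp_pos: [0.4454, 0.2261, 0.0783]
tcp_rot: [0.755, -0.655, 0.0, -0.001]
wrist_force: [0.2, 0.4, 6.5]
finger_gap: -0.0001
```

```bash
python3 - <<'E'
from h import *
o=obs(); print(loc(P0,o['tcp_pos'])); c=snap('w17')
E
```

```text
t 17.07 tcp [0.4454 0.2261 0.0783] q [ 7.555e-01 -6.552e-01  3.000e-04 -9.000e-04] F [0.2  0.38 6.54] gap -0.0001
[0.00079872 0.04532738]
```

View pics/w17.png

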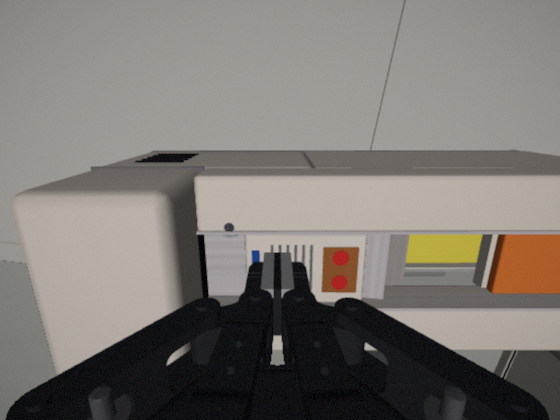

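{"api": "play_rows", "payload": {
  "moves": [
    {"claw": 0,"xyz": [0.1,0,-0.008],"rot": [0,0,0]},
    {"claw": 0,"xyz": [0,0,0],"rot": [0,0,0]}
  ]
}}

```text
clock: 17.28
tcp_pos: [0.4458, 0.2229, 0.0785]
tcp_rot: [0.755, -0.655, 0.0, -0.001]
wrist_force: [-0.2, 0.8, 6.6]
finger_gap: -0.0003
```

{"api": "play_rows", "payload": {
  "moves": [
    {"claw": 0,"xyz": [0.1,0,-0.005],"rot": [0,0,0]},
    {"claw": 0,"xyz": [0,0,0],"rot": [0,0,0]}
  ]
}}

```text
clock: 17.45
tcp_pos: [0.4462, 0.2199, 0.0787]
tcp_rot: [0.755, -0.655, 0.0, -0.001]
wrist_force: [0.2, 0.5, 7.3]
finger_gap: -0.0001
```

{"api": "play_rows", "payload": {
  "moves": [
    {"claw": 0,"xyz": [0.1,0,-0.005],"rot": [0,0,0]},
    {"claw": 0,"xyz": [0,0,0],"rot": [0,0,0]}
  ]
}}

```text
clock: 17.62
tcp_pos: [0.4466, 0.2169, 0.0788]
tcp_rot: [0.755, -0.655, 0.0, -0.001]
wrist_force: [-1.1, 0.3, 5.8]
finger_gap: 0.0
```

```bash
python3 - <<'E'
from h import *
o=obs(); print(loc(P0,o['tcp_pos'])); c=snap('w18')
E
```

```text
t 17.62 tcp [0.4466 0.2169 0.0788] q [ 7.554e-01 -6.552e-01  3.000e-04 -7.000e-04] F [-1.11  0.28  5.81] gap 0.0
[0.00071355 0.03611945]
```

View pics/w18.png

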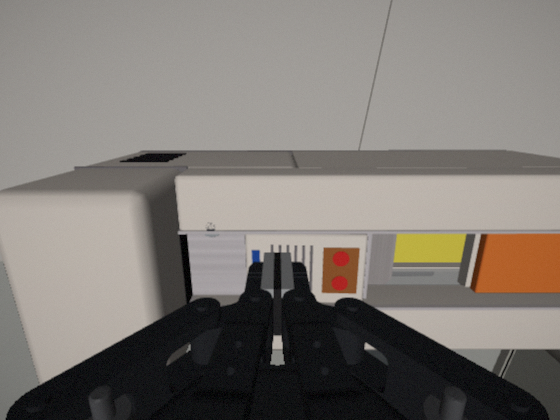

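{"api": "play_rows", "payload": {
  "moves": [
    {"claw": 0,"xyz": [0.1,0,-0.006],"rot": [0,0,0]},
    {"claw": 0,"xyz": [0,0,0],"rot": [0,0,0]}
  ]
}}

```text
clock: 17.83
tcp_pos: [0.4471, 0.214, 0.079]
tcp_rot: [0.755, -0.655, 0.0, -0.001]
wrist_force: [0.5, 1.0, 7.2]
finger_gap: -0.0002
```

{"api": "play_rows", "payload": {
  "moves": [
    {"claw": 0,"xyz": [0.1,0,-0.004],"rot": [0,0,0]},
    {"claw": 0,"xyz": [0,0,0],"rot": [0,0,0]}
  ]
}}

```text
clock: 18.0
tcp_pos: [0.4475, 0.2109, 0.0791]
tcp_rot: [0.755, -0.655, 0.0, -0.001]
wrist_force: [-0.5, 0.3, 6.8]
finger_gap: -0.0
```

{"api": "play_rows", "payload": {
  "moves": [
    {"claw": 0,"xyz": [0.1,0,-0.002],"rot": [0,0,0]},
    {"claw": 0,"xyz": [0,0,0],"rot": [0,0,0]}
  ]
}}

```text
clock: 18.17
tcp_pos: [0.448, 0.2079, 0.0791]
tcp_rot: [0.755, -0.655, 0.0, -0.001]
wrist_force: [-0.1, 0.1, 6.8]
finger_gap: 0.0001
```

```bash
python3 - <<'E'
from h import *
o=obs(); print(loc(P0,o['tcp_pos'])); c=snap('w19')
E
```

```text
t 18.17 tcp [0.448  0.2079 0.0791] q [ 7.554e-01 -6.552e-01  4.000e-04 -7.000e-04] F [-0.08  0.11  6.76] gap 0.0001
[0.00076513 0.02700378]
```

View pics/w19.png

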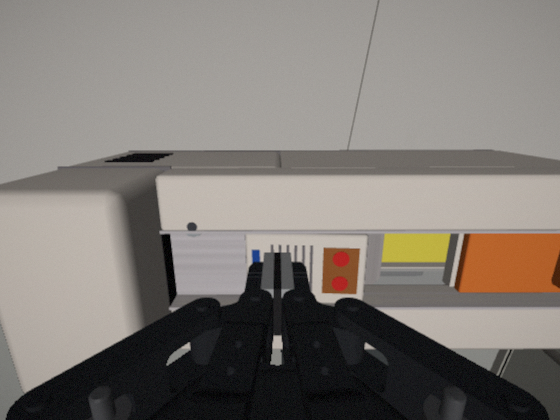

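{"api": "play_rows", "payload": {
  "moves": [
    {"claw": 0,"xyz": [0.1,0,-0.006],"rot": [0,0,0]},
    {"claw": 0,"xyz": [0,0,0],"rot": [0,0,0]}
  ]
}}

```text
clock: 18.38
tcp_pos: [0.4483, 0.2049, 0.0792]
tcp_rot: [0.755, -0.655, 0.0, -0.001]
wrist_force: [0.7, 0.1, 6.9]
finger_gap: -0.0
```

{"api": "play_rows", "payload": {
  "moves": [
    {"claw": 0,"xyz": [0.1,0,-0.003],"rot": [0,0,0]},
    {"claw": 0,"xyz": [0,0,0],"rot": [0,0,0]}
  ]
}}

```text
clock: 18.55
tcp_pos: [0.4487, 0.2019, 0.0793]
tcp_rot: [0.755, -0.655, 0.0, -0.001]
wrist_force: [0.5, -0.1, 6.6]
finger_gap: 0.0002
```

{"api": "play_rows", "payload": {
  "moves": [
    {"claw": 0,"xyz": [0.1,0,-0.003],"rot": [0,0,0]},
    {"claw": 0,"xyz": [0,0,0],"rot": [0,0,0]}
  ]
}}

```text
clock: 18.72
tcp_pos: [0.4492, 0.199, 0.0794]
tcp_rot: [0.755, -0.655, 0.0, -0.001]
wrist_force: [-0.8, 0.4, 6.7]
finger_gap: 0.0002
```

{"api": "play_rows", "payload": {
  "moves": [
    {"claw": 0,"xyz": [0.1,0,-0.003],"rot": [0,0,0]},
    {"claw": 0,"xyz": [0,0,0],"rot": [0,0,0]}
  ]
}}

```text
clock: 18.88
tcp_pos: [0.4496, 0.196, 0.0795]
tcp_rot: [0.755, -0.655, 0.0, -0.001]
wrist_force: [-0.6, 0.3, 7.8]
finger_gap: -0.0001
```

{"api": "play_rows", "payload": {
  "moves": [
    {"claw": 0,"xyz": [0.1,0,-0.008],"rot": [0,0,0]},
    {"claw": 0,"xyz": [0,0,0],"rot": [0,0,0]}
  ]
}}

```text
clock: 19.05
tcp_pos: [0.4499, 0.193, 0.0797]
tcp_rot: [0.755, -0.655, 0.0, -0.001]
wrist_force: [-0.5, -0.5, 7.5]
finger_gap: -0.0001
```

```bash
python3 - <<'E'
from h import *
o=obs(); print(loc(P0,o['tcp_pos'])); c=snap('w20')
E
```

```text
t 19.05 tcp [0.4499 0.193  0.0797] q [ 7.554e-01 -6.552e-01  3.000e-04 -5.000e-04] F [-0.46 -0.48  7.46] gap -0.0001
[0.00057703 0.01190678]
```

View pics/w20.png

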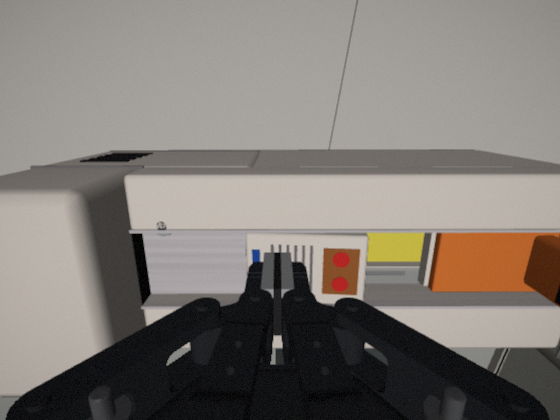

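{"api": "play_rows", "payload": {
  "moves": [
    {"claw": 0,"xyz": [0.1,0,-0.01],"rot": [0,0,0]},
    {"claw": 0,"xyz": [0,0,0],"rot": [0,0,0]}
  ]
}}

```text
clock: 19.27
tcp_pos: [0.4502, 0.1899, 0.0799]
tcp_rot: [0.755, -0.655, 0.0, -0.0]
wrist_force: [-1.1, 0.4, 6.0]
finger_gap: -0.0004
```

{"api": "play_rows", "payload": {
  "moves": [
    {"claw": 0,"xyz": [0.1,0,-0.007],"rot": [0,0,0]},
    {"claw": 0,"xyz": [0,0,0],"rot": [0,0,0]}
  ]
}}

```text
clock: 19.43
tcp_pos: [0.4506, 0.1868, 0.0801]
tcp_rot: [0.755, -0.655, 0.0, -0.0]
wrist_force: [-0.1, 1.1, 6.8]
finger_gap: -0.0003
```

{"api": "play_rows", "payload": {
  "moves": [
    {"claw": 0,"xyz": [0.1,0,-0.007],"rot": [0,0,0]},
    {"claw": 0,"xyz": [0,0,0],"rot": [0,0,0]}
  ]
}}

```text
clock: 19.6
tcp_pos: [0.4511, 0.184, 0.0803]
tcp_rot: [0.755, -0.655, 0.0, -0.0]
wrist_force: [0.3, 1.0, 7.0]
finger_gap: -0.0001
```

{"api": "play_rows", "payload": {
  "moves": [
    {"claw": 0,"xyz": [0.1,0,-0.007],"rot": [0,0,0]},
    {"claw": 0,"xyz": [0,0,0],"rot": [0,0,0]}
  ]
}}

```text
clock: 19.77
tcp_pos: [0.4515, 0.1812, 0.0806]
tcp_rot: [0.755, -0.655, 0.0, -0.0]
wrist_force: [-0.4, -0.1, 7.5]
finger_gap: 0.0002
```

{"api": "play_rows", "payload": {
  "moves": [
    {"claw": 0,"xyz": [0.1,0,-0.012],"rot": [0,0,0]},
    {"claw": 0,"xyz": [0,0,0],"rot": [0,0,0]}
  ]
}}

```text
clock: 19.93
tcp_pos: [0.452, 0.1782, 0.081]
tcp_rot: [0.755, -0.655, 0.0, -0.001]
wrist_force: [-0.0, 0.8, 7.2]
finger_gap: 0.0
```

{"api": "play_rows", "payload": {
  "moves": [
    {"claw": 0,"xyz": [0.1,0,-0.01],"rot": [0,0,0]},
    {"claw": 0,"xyz": [0,0,0],"rot": [0,0,0]}
  ]
}}

```text
clock: 20.1
tcp_pos: [0.4525, 0.1753, 0.0814]
tcp_rot: [0.755, -0.655, 0.0, -0.001]
wrist_force: [-0.5, 1.0, 7.5]
finger_gap: 0.0005
```

```bash
python3 - <<'E'
from h import *
o=obs(); print(loc(P0,o['tcp_pos'])); c=snap('w21')
E
```

```text
t 20.1 tcp [0.4525 0.1753 0.0814] q [ 7.554e-01 -6.552e-01  3.000e-04 -6.000e-04] F [-0.46  0.96  7.54] gap 0.0005
[ 0.00065532 -0.00589846]
```

View pics/w21.png

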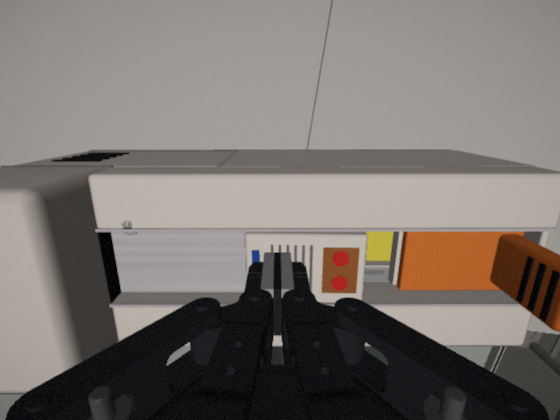

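{"api": "play_rows", "payload": {
  "moves": [
    {"claw": 0,"xyz": [0.08,0,-0.012],"rot": [0,0,0]},
    {"claw": 0,"xyz": [0,0,0],"rot": [0,0,0]}
  ]
}}

```text
clock: 20.32
tcp_pos: [0.4527, 0.1726, 0.0815]
tcp_rot: [0.755, -0.655, 0.0, -0.0]
wrist_force: [0.6, 0.9, 6.8]
finger_gap: -0.0002
```

{"api": "play_rows", "payload": {
  "moves": [
    {"claw": 0,"xyz": [0,0,-0.3],"rot": [0,0,0]},
    {"claw": 0,"xyz": [0,0,-1],"rot": [0,0,0]},
    {"claw": 0,"xyz": [0,0,-0.7],"rot": [0,0,0]},
    {"claw": 0,"xyz": [0,0,0],"rot": [0,0,0]},
    {"claw": 0,"xyz": [0,0,0],"rot": [0,0,0]},
    {"claw": 0,"xyz": [0,0,0],"rot": [0,0,0]}
  ]
}}

```text
clock: 20.82
tcp_pos: [0.4516, 0.172, 0.1406]
tcp_rot: [0.755, -0.655, -0.0, 0.001]
wrist_force: [0.2, -0.3, -0.4]
finger_gap: -0.0
```

```bash
python3 - <<'E'
from h import *
o=obs(); print(loc(P0,o['tcp_pos'])); c=snap('w22')
cv2.imwrite('pics/sc5.png',cv2.resize(get_image('scene')[195:325,165:325],None,fx=5,fy=5,interpolation=cv2.INTER_CUBIC))
E
```

```text
t 20.82 tcp [0.4516 0.172  0.1406] q [ 7.554e-01 -6.553e-01 -1.000e-04  8.000e-04] F [ 0.23 -0.28 -0.37] gap -0.0
[-0.00070825 -0.00904414]
```

View pics/w22.png

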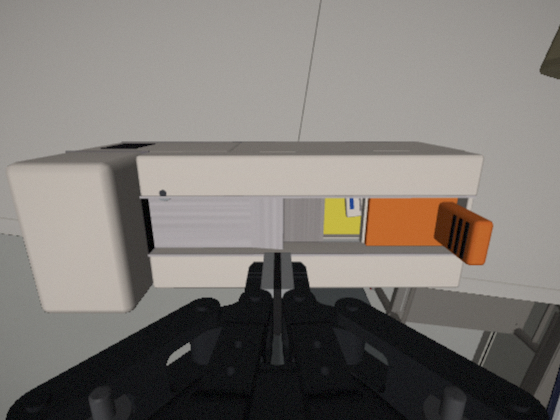

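View pics/sc5.png

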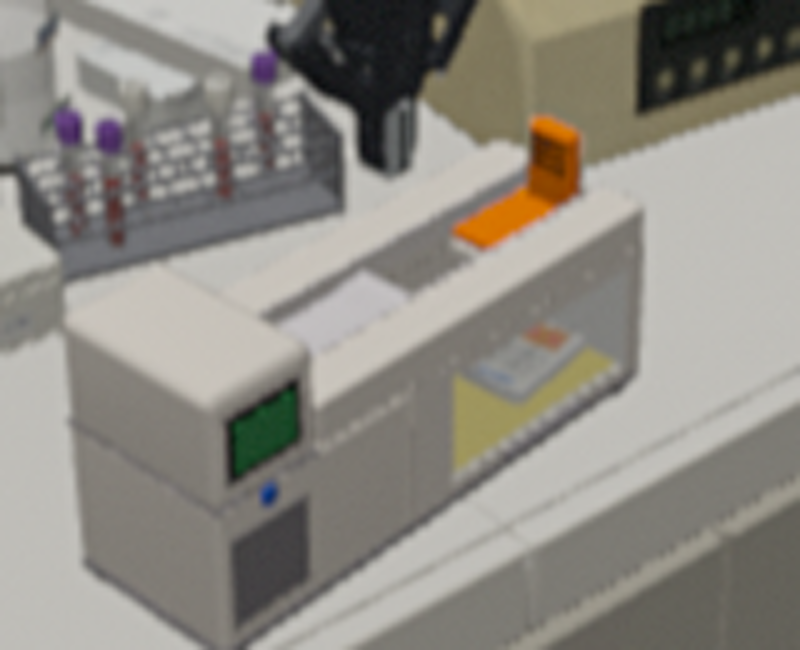

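{"api": "play_rows", "payload": {
  "moves": [
    {"claw": 0,"xyz": [0.6,0,-0.2],"rot": [0,0,0]},
    {"claw": 0,"xyz": [1,0,0],"rot": [0,0,0]},
    {"claw": 0,"xyz": [1,0,0],"rot": [0,0,0]},
    {"claw": 0,"xyz": [1,0,0],"rot": [0,0,0]},
    {"claw": 0,"xyz": [1,0,0],"rot": [0,0,0]},
    {"claw": 0,"xyz": [0.8,0,0],"rot": [0,0,0]},
    {"claw": 0,"xyz": [0,0,0],"rot": [0,0,0]},
    {"claw": 0,"xyz": [0,0,0.9],"rot": [0,0,0]},
    {"claw": 0,"xyz": [0,0,0.9],"rot": [0,0,0]},
    {"claw": 0,"xyz": [0,0,0],"rot": [0,0,0]}
  ]
}}

```text
clock: 21.75
tcp_pos: [0.471, 0.0125, 0.0889]
tcp_rot: [0.756, -0.655, -0.004, 0.003]
wrist_force: [-1.3, -0.5, -0.1]
finger_gap: 0.0001
```

```bash
python3 - <<'E'
from h import *
o=obs(); print(loc(P0,o['tcp_pos'])); c=snap('w23')
E
```

```text
t 21.75 tcp [0.471  0.0125 0.0889] q [ 0.7556 -0.655  -0.0037  0.0028] F [-1.32 -0.48 -0.1 ] gap 0.0001
[-0.00404281 -0.16973944]
```

View pics/w23.png

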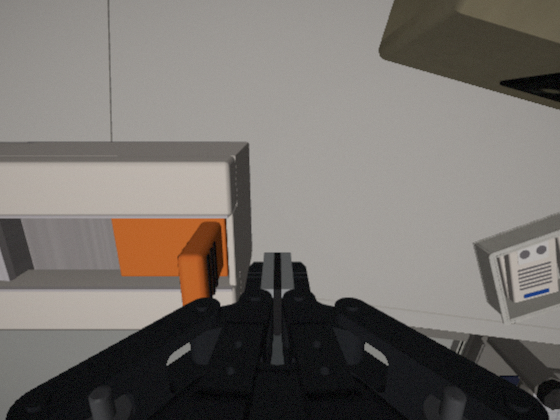

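{"api": "play_rows", "payload": {
  "moves": [
    {"claw": 0,"xyz": [-0.3,0,0],"rot": [0,0,0]},
    {"claw": 0,"xyz": [-0.3,0,0],"rot": [0,0,0]},
    {"claw": 0,"xyz": [-0.3,0,0],"rot": [0,0,0]},
    {"claw": 0,"xyz": [-0.3,0,0],"rot": [0,0,0]},
    {"claw": 0,"xyz": [-0.3,0,0],"rot": [0,0,0]},
    {"claw": 0,"xyz": [-0.3,0,0],"rot": [0,0,0]},
    {"claw": 0,"xyz": [-0.3,0,0],"rot": [0,0,0]},
    {"claw": 0,"xyz": [0,0,0],"rot": [0,0,0]},
    {"claw": 0,"xyz": [0,0,0],"rot": [0,0,0]}
  ]
}}

```text
clock: 22.55
tcp_pos: [0.4659, 0.0762, 0.0932]
tcp_rot: [0.756, -0.654, -0.0, -0.0]
wrist_force: [0.3, -0.4, -0.2]
finger_gap: 0.0002
```

{"api": "play_rows", "payload": {
  "moves": [
    {"claw": 0,"xyz": [-0.15,0,0],"rot": [0,0,0]},
    {"claw": 0,"xyz": [-0.1,0,0],"rot": [0,0,0]},
    {"claw": 0,"xyz": [0,0,0],"rot": [0,0,0]}
  ]
}}

```text
clock: 22.8
tcp_pos: [0.4649, 0.0827, 0.0931]
tcp_rot: [0.756, -0.655, -0.0, 0.0]
wrist_force: [0.5, -0.0, 0.9]
finger_gap: -0.0002
```

{"api": "play_rows", "payload": {
  "moves": [
    {"claw": 0,"xyz": [-0.1,0,0],"rot": [0,0,0]},
    {"claw": 0,"xyz": [0,0,0],"rot": [0,0,0]}
  ]
}}

```text
clock: 22.97
tcp_pos: [0.4646, 0.0856, 0.0931]
tcp_rot: [0.756, -0.655, -0.0, 0.0]
wrist_force: [-0.9, -0.6, -0.6]
finger_gap: 0.0001
```

{"api": "play_rows", "payload": {
  "moves": [
    {"claw": 0,"xyz": [-0.1,0,0],"rot": [0,0,0]},
    {"claw": 0,"xyz": [0,0,0],"rot": [0,0,0]}
  ]
}}

```text
clock: 23.13
tcp_pos: [0.4641, 0.0887, 0.0932]
tcp_rot: [0.756, -0.655, -0.0, 0.0]
wrist_force: [-0.2, -1.5, 0.1]
finger_gap: 0.0001
```

{"api": "play_rows", "payload": {
  "moves": [
    {"claw": 0,"xyz": [-0.07,0,0],"rot": [0,0,0]},
    {"claw": 0,"xyz": [0,0,0],"rot": [0,0,0]}
  ]
}}

```text
clock: 23.3
tcp_pos: [0.4639, 0.0908, 0.0932]
tcp_rot: [0.756, -0.655, -0.0, -0.0]
wrist_force: [0.0, -0.7, -0.3]
finger_gap: 0.0
```

{"api": "play_rows", "payload": {
  "moves": [
    {"claw": 0,"xyz": [-0.07,0,0],"rot": [0,0,0]},
    {"claw": 0,"xyz": [0,0,0],"rot": [0,0,0]}
  ]
}}

```text
clock: 23.47
tcp_pos: [0.4637, 0.0921, 0.0932]
tcp_rot: [0.756, -0.655, 0.0, 0.0]
wrist_force: [0.8, -2.6, 0.0]
finger_gap: -0.0003
```

{"api": "play_rows", "payload": {
  "moves": [
    {"claw": 0,"xyz": [-0.07,0,0],"rot": [0,0,0]},
    {"claw": 0,"xyz": [0,0,0],"rot": [0,0,0]}
  ]
}}

```text
clock: 23.63
tcp_pos: [0.4636, 0.0923, 0.0932]
tcp_rot: [0.755, -0.656, 0.001, 0.002]
wrist_force: [1.2, -7.5, 3.3]
finger_gap: 0.0001
```

```bash
python3 - <<'E'
from h import *
o=obs(); print(loc(P0,o['tcp_pos'])); c=snap('w24')
E
```

```text
t 23.63 tcp [0.4636 0.0923 0.0932] q [ 0.7552 -0.6555  0.001   0.0015] F [ 1.2  -7.53  3.3 ] gap 0.0001
[-0.00010133 -0.08969982]
```

View pics/w24.png

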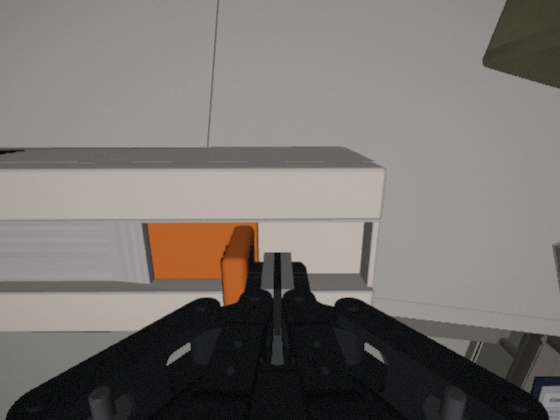

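{"api": "play_rows", "payload": {
  "moves": [
    {"claw": 0,"xyz": [-0.07,0,0],"rot": [0,0,0]},
    {"claw": 0,"xyz": [-0.07,0,0],"rot": [0,0,0]},
    {"claw": 0,"xyz": [0,0,0],"rot": [0,0,0]}
  ]
}}

```text
clock: 23.93
tcp_pos: [0.4635, 0.0924, 0.0933]
tcp_rot: [0.754, -0.656, 0.003, 0.004]
wrist_force: [1.3, -18.0, 6.8]
finger_gap: -0.0
```

{"api": "play_rows", "payload": {
  "moves": [
    {"claw": 0,"xyz": [0.6,0,0],"rot": [0,0,0]},
    {"claw": 0,"xyz": [0.4,0,0],"rot": [0,0,0]},
    {"claw": 0,"xyz": [0,0,-0.5],"rot": [0,0,0]},
    {"claw": 0,"xyz": [0,0,-1],"rot": [0,0,0]},
    {"claw": 0,"xyz": [0,0,-1],"rot": [0,0,0]},
    {"claw": 0,"xyz": [0,0.8,-0.5],"rot": [0,0,0]},
    {"claw": 0,"xyz": [0,0.7,0],"rot": [0,0,0]},
    {"claw": 0,"xyz": [0,0,0],"rot": [0,0,0]},
    {"claw": 0,"xyz": [0,0,0],"rot": [0,0,0]}
  ]
}}

```text
clock: 24.68
tcp_pos: [0.4223, 0.0628, 0.1835]
tcp_rot: [0.756, -0.655, 0.001, -0.0]
wrist_force: [2.1, 0.4, -0.1]
finger_gap: 0.0
```

```bash
python3 - <<'E'
from h import *
o=obs(); print(loc(P0,o['tcp_pos'])); c=snap('w25',(80,20,480,260),2)
for n,(u,v,z) in {}.items(): pass
cv2.imwrite('pics/sc6.png',cv2.resize(get_image('scene')[195:325,165:325],None,fx=5,fy=5,interpolation=cv2.INTER_CUBIC))
print(proj(c,w(P0,np.array([(0,-13,104),(21,-69,100)])/1000)), c['eye'])
E
```

```text
t 24.68 tcp [0.4223 0.0628 0.1835] q [ 7.556e-01 -6.551e-01  8.000e-04 -2.000e-04] F [ 2.13  0.36 -0.15] gap 0.0
[-0.0452042  -0.11305639]
[[154.53887613 154.7528254 ]
 [222.52678997 128.07470947]] [0.49793484 0.07388019 0.35600034]
```

View pics/w25.png

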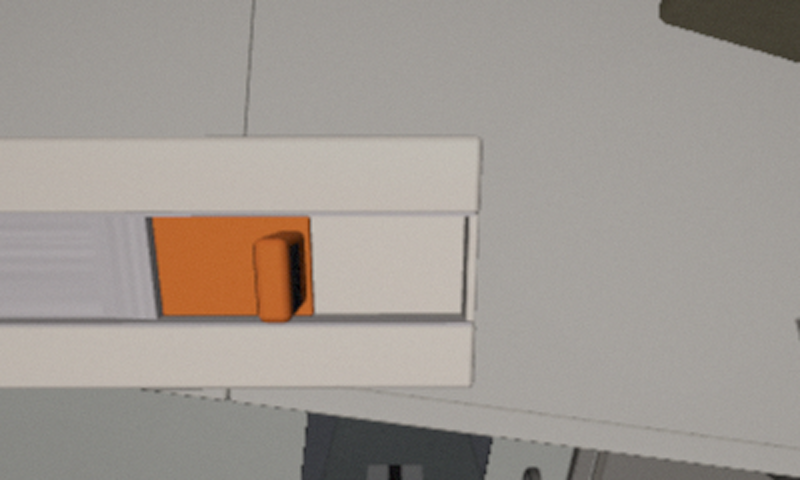

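View pics/sc6.png

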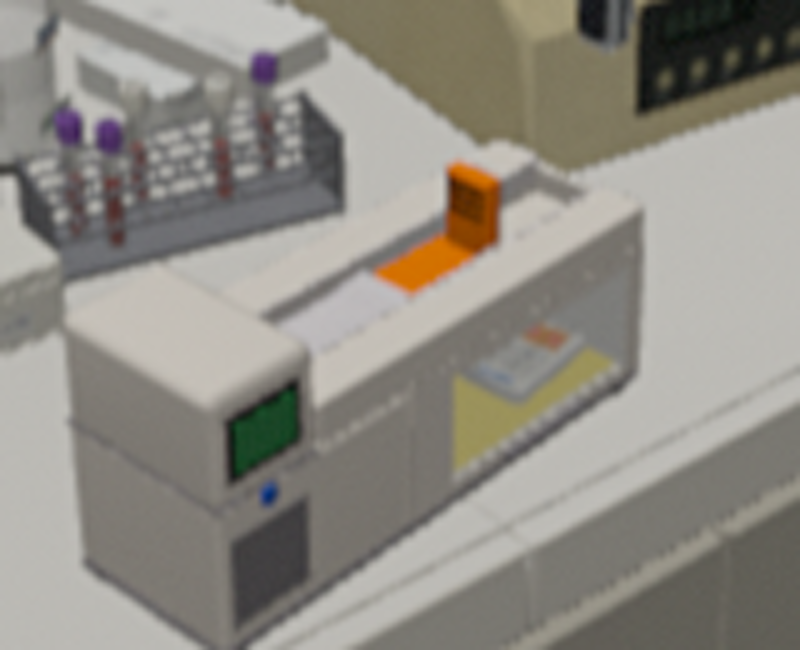

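The shutter is shut against its stop, the cassette lies in the bin and the arm is clear. Handing in.

```bash
python3 - <<'E'
from h import *
obs(); print(r.hand_in())
E
```

```text
t 24.78 tcp [0.4232 0.063  0.1833] q [ 7.556e-01 -6.551e-01  2.000e-04 -5.000e-04] F [ 0.51 -0.8  -0.36] gap -0.0001
the job is handed in; nothing more can be done
None
```

The used cassette is in the waste bin and the shutter is fully shut; I handed the job in at 24.8 s. The hand-in gave no verdict.

- **Shutter open:** I pushed it by its tab against the open stop, where the force rose to 17 N. I confirmed it in the wrist picture.
- **Cassette:** I slid it with the fingertip. My force readings went up to about 8.3 N vertically (about 8.9 N in total). They are taken only at the end of each move, so a short peak in between would not show. It slipped a little under the finger in the first stage, so I lifted off and re-pressed nearer its rear. The scene camera then showed it lying flat behind the window, in the same place in two pictures 4 s apart.
- **Shutter shut:** I pushed it back against its stop at 18 N. The last picture shows the plate flush at the ledge, and the arm was clear with no contact force.

**Checks that disagreed:**
- **Fingertip height:** The fingertips sit about 30 mm higher than the reported TCP. My first pass at the shutter therefore went over the tab without touching it. I then set the height by touching down near the deck at about 4 N; that contact may have been the gripper body on the tab's top, but the cassette contact height later agreed with it.
- **Reader position:** My camera fit along the reader's length was off by 1 to 3 mm depending on the view, so I relied on contact and close wrist pictures instead.

I did not measure the bystanders' positions afterwards; the arm never worked near them, and I saw no sign of contact with them.

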